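Set up the topping slicer: clamp carrier, press in blade cartridges, plug interlock

TASK

Get the topping slicer ready for service. First crank the clamp until its jaw holds the white blade carrier tight against the fixed jaw, then press every blade cartridge on the counter flush into a recess of its own in the carrier, and only when all are in push the black interlock plug fully home in the grey socket box. Leave the carrier clamped, and do not knock the other kitchen things about.

Things in the scene. Friction and masses are not known exactly. Their poses are not given: they have to be found in the camera images.
- vise: Fixed steel slicer bed with hand-cranked clamp, 130 mm (x) by 355 mm (y from -200 to +155), 30 mm thick; the carrier rests on its top. Origin: on the counter, under the bed. Its y runs from the crank end to the fixed jaw: face at y = +135 mm, top 60 mm above the counter. Nut block 96 mm high at y = -200 to -176 mm.
- pad: Sprung aluminium pad of the moving jaw, 110 mm wide, top 63 mm above the counter; a tower 91 mm high stands 23 mm behind its face. Origin: at counter height in the plane of its face. Face at bed y = -145 mm + 3.5 mm per rad of crank angle (22 mm a turn), so at about 8.6 rad the carrier is caught between both jaws; then the pad springs back up to 7 mm: 6 N at once, plus 1 N per 0.1 rad.
- crank (a joint): Crank angle, rad, about the bed's +y; 0 = knob straight up; growing (clockwise seen from the crank end: the knob goes from the top towards the bed's +x) closes the jaw. Stays where left. 4 to 6 N turns the knob. At about 8.6 rad the carrier is caught; 0.5 to 1 rad more makes it tight (10 to 16 N), beyond 10.5 rad it goes solid.
- crank_grip (a point): Middle of the crank's round black knob: 18 mm diameter, 60 mm long, lying along the bed's y, spinning freely on the crank, 40 mm from the crank axis. From above, fingers closing along the bed's x can hold it all the way round; the flat crank arm begins 36 mm from here on the bed's side.
- crank_axis (a point): Fixed point on the crank axis (80 mm above the counter) in the plane of crank_grip; the knob circles it at 40 mm.
- carrier: Loose white plastic blade carrier lying on the bed between the jaws, 126 mm (x) by 250 mm (y) by 30 mm thick, 0.6 kg. Origin: centre of its underside. Four rectangular recesses in a row along y, 50 mm apart.
- carrier_hole0 (a point): Centre of the mouth (level with the carrier's top) of recess 0 at carrier y = -75 mm: 81 mm (x) by 45 mm (y), 22 mm deep, flat floor. A soft spring catch (polished steel ball standing 5.5 mm out of the +x end wall) grips the cartridge and pushes it 2.5 mm towards -x: it must be pressed home with about 3 to 8 N.
- carrier_hole1 (a point): Centre of the mouth (level with the carrier's top) of recess 1 at carrier y = -25 mm: 81 mm (x) by 45 mm (y), 22 mm deep, flat floor. A soft spring catch (polished steel ball standing 5.5 mm out of the +x end wall) grips the cartridge and pushes it 2.5 mm towards -x: it must be pressed home with about 3 to 8 N.
- carrier_hole2 (a point): Centre of the mouth (level with the carrier's top) of recess 2 at carrier y = 25 mm: 81 mm (x) by 45 mm (y), 22 mm deep, flat floor. A soft spring catch (polished steel ball standing 5.5 mm out of the +x end wall) grips the cartridge and pushes it 2.5 mm towards -x: it must be pressed home with about 3 to 8 N.
- carrier_hole3 (a point): Centre of the mouth (level with the carrier's top) of recess 3 at carrier y = 75 mm: 81 mm (x) by 45 mm (y), 22 mm deep, flat floor. A soft spring catch (polished steel ball standing 5.5 mm out of the +x end wall) grips the cartridge and pushes it 2.5 mm towards -x: it must be pressed home with about 3 to 8 N.
- cartridge0: Steel blade cartridge (may be absent): body 76 (x) by 40 (y) by 22 mm high, grip rib on top 44 (x) by 12 (y) by 30 mm high, 52 mm overall; 0.15 kg. Origin: centre of its underside. Lies rib up on the left. Fits any recess, x along the carrier's x, either way round. Flush: body's top level with the carrier's top (origin 22 mm below the mouth).
- cartridge1: Steel blade cartridge (may be absent): body 76 (x) by 40 (y) by 22 mm high, grip rib on top 44 (x) by 12 (y) by 30 mm high, 52 mm overall; 0.15 kg. Origin: centre of its underside. Lies rib up on the left. Fits any recess, x along the carrier's x, either way round. Flush: body's top level with the carrier's top (origin 22 mm below the mouth).
- cartridge2: Steel blade cartridge (may be absent): body 76 (x) by 40 (y) by 22 mm high, grip rib on top 44 (x) by 12 (y) by 30 mm high, 52 mm overall; 0.15 kg. Origin: centre of its underside. Lies rib up on the left. Fits any recess, x along the carrier's x, either way round. Flush: body's top level with the carrier's top (origin 22 mm below the mouth).
- cartridge3: Steel blade cartridge (may be absent): body 76 (x) by 40 (y) by 22 mm high, grip rib on top 44 (x) by 12 (y) by 30 mm high, 52 mm overall; 0.15 kg. Origin: centre of its underside. Lies rib up on the left. Fits any recess, x along the carrier's x, either way round. Flush: body's top level with the carrier's top (origin 22 mm below the mouth).
- plug: Black interlock plug standing on its prong beyond the bed: prong 40 (x) by 28 (y) by 20 mm high, above it a grip block 60 (x) by 40 (y) by 32 mm high, 52 mm overall (plus a 1 mm raised grey patch on top); about 0.14 kg. Origin: centre of the prong's underside. Fits either way round.
- socket_hole0 (a point): Centre of the mouth of the socket in the top of the fixed grey socket box (80 mm along x by 68 mm along y, 45 mm high, on the right near the robot): 44 mm (x) by 32 mm (y), 23 mm deep; fully home the plug's shoulder rests on the box top (plug origin 20 mm below the mouth).
- bowl_a: bystander: white ceramic bowl of pepperoni, 130 mm wide, 45 high, beyond the bed on the left
- bowl_b: bystander: white ceramic bowl of sliced green peppers, 124 mm wide, 45 high, beyond the bed on the right
- tomato_can: bystander: steel food can, 74 mm diameter, 110 high, on the right
- oil: bystander: green glass oil bottle, 64 mm diameter, 200 high, on the left near the robot
- mill: bystander: wooden pepper mill, 54 mm diameter, 140 high, on the right
- scraper: bystander: dough scraper lying flat, 140 mm wide steel blade with wooden handle, on the left
- brush: bystander: brush, 190 mm long, lying on the counter between the robot and the bed

How it is judged (in metres and radians):
On the way, in this order (a step that is already met when the one before it is completed fails the run):
1. the clamp jaw is cranked tight on the carrier (contact force between pad and carrier above 4 N and value of joint crank above 8.5 rad), for 0.3 s.
2. every cartridge present is flush in a recess (((horizontal distance between cartridge0 and carrier_hole0 below 0.006 m and z of cartridge0 in the frame of carrier_hole0 below -0.02 m) or (horizontal distance between cartridge0 and carrier_hole1 below 0.006 m and z of cartridge0 in the frame of carrier_hole1 below -0.02 m) or (horizontal distance between cartridge0 and carrier_hole2 below 0.006 m and z of cartridge0 in the frame of carrier_hole2 below -0.02 m) or (horizontal distance between cartridge0 and carrier_hole3 below 0.006 m and z of cartridge0 in the frame of carrier_hole3 below -0.02 m)) and angle between the x axis of each of cartridge0, cartridge1, cartridge2, cartridge3 and the x axis of carrier, either way round below 0.1 rad and angle between each of cartridge0, cartridge1, cartridge2, cartridge3's own z axis and vertical below 0.06 rad and ((horizontal distance between cartridge1 and carrier_hole0 below 0.006 m and z of cartridge1 in the frame of carrier_hole0 below -0.02 m) or (horizontal distance between cartridge1 and carrier_hole1 below 0.006 m and z of cartridge1 in the frame of carrier_hole1 below -0.02 m) or (horizontal distance between cartridge1 and carrier_hole2 below 0.006 m and z of cartridge1 in the frame of carrier_hole2 below -0.02 m) or (horizontal distance between cartridge1 and carrier_hole3 below 0.006 m and z of cartridge1 in the frame of carrier_hole3 below -0.02 m)) and ((horizontal distance between cartridge2 and carrier_hole0 below 0.006 m and z of cartridge2 in the frame of carrier_hole0 below -0.02 m) or (horizontal distance between cartridge2 and carrier_hole1 below 0.006 m and z of cartridge2 in the frame of carrier_hole1 below -0.02 m) or (horizontal distance between cartridge2 and carrier_hole2 below 0.006 m and z of cartridge2 in the frame of carrier_hole2 below -0.02 m) or (horizontal distance between cartridge2 and carrier_hole3 below 0.006 m and z of cartridge2 in the frame of carrier_hole3 below -0.02 m)) and ((horizontal distance between cartridge3 and carrier_hole0 below 0.006 m and z of cartridge3 in the frame of carrier_hole0 below -0.02 m) or (horizontal distance between cartridge3 and carrier_hole1 below 0.006 m and z of cartridge3 in the frame of carrier_hole1 below -0.02 m) or (horizontal distance between cartridge3 and carrier_hole2 below 0.006 m and z of cartridge3 in the frame of carrier_hole2 below -0.02 m) or (horizontal distance between cartridge3 and carrier_hole3 below 0.006 m and z of cartridge3 in the frame of carrier_hole3 below -0.02 m)) and contact force between pad and carrier above 1.5 N and value of joint crank above 8.5 rad), for 0.2 s.
3. the interlock plug is fully home in the socket (horizontal distance between plug and socket_hole0 below 0.004 m and z of plug in the frame of socket_hole0 below -0.0175 m and angle between plug's own z axis and vertical below 0.06 rad), for 0.2 s.
At the end, for the whole second after the job is handed in: The jaw squeezes the carrier (over 1.5 N; over 4 N when first clamped) against the fixed jaw; every cartridge present lies in a recess, within 6 mm of its centre, at most 2 mm proud and square to it; the plug is in the socket, within 4 mm of its centre and at most 2.5 mm proud; all at rest (all of step 2 and all of step 3 and linear speed of each of plug, carrier, cartridge0, cartridge1, cartridge2, cartridge3 below 0.02 m/s); the robot touches nothing.
It fails at once if a bystander is knocked over or pushed more than 5 cm (distance of any of bowl_a, bowl_b, tomato_can, oil, mill, scraper, brush from where it was at the start of the episode above 0.05 m or angle between any of bowl_a, bowl_b, tomato_can, oil, mill's own z axis and vertical above 0.6 rad).
Of cartridge0, cartridge1, cartridge2, cartridge3 only 3 to 4 are there at a start; the rules pass over those that are not, and their reading is None.
At some moment in a run one of cartridge0, cartridge1, cartridge2, cartridge3 may be knocked a few centimetres aside while the robot is not near it.
It also fails if it takes over 210 s, if anything falls off the work surface, if the arm or the gripper's body presses on something with over 40 N, if the wrist force passes 120 N, or if a joint passes its speed limit or range.

ROBOT

A 6-joint arm with a two-finger parallel gripper is mounted at the origin on the work surface. World frame = base frame: x ahead of the robot, y to its left, z up, the work surface at z = 0. Lengths are in mm, angles in rad, forces in N, time in s.
With the tool pointing down it reaches from about 300 to 775 mm from the base axis. Payload 14.6 kg.
Tool frame: the origin (TCP) lies midway between the tips of the shut fingers; the grasp point (between the pads) lies 19 mm behind it; z points along the fingers, y is the line along which they close (so a half turn about z gives the same grasp; the last joint's range is limited). The gripper opens to 85 mm and grips with 20 to 120 N. Pads are 22 mm wide; open, the fingers measure 114 mm over their backs; the gripper's body (76 mm by 85 mm) begins 54 mm behind the grasp point. The pads swing forward as they close: fully open they stand 13 mm farther back than shut.
Start: joints at [-1.412, 0.3, 1.521, -0, 1.321, -0.067], TCP at [123.131, -536.03, 231.281] pointing down, gripper open.
Joint ranges: [-3.03, 3.03], [-0.79, 2.21], [0.23, 2.52], [-1.04, 4.18], [0, 3.07], [-2.55, 2.55]. Speed limits (rad/s): [2.22, 2.22, 2.57, 3.14, 3.14, 3.14].

INTERFACE

Orientations are given as a 3x3 rotation matrix whose columns are the frame's x, y, z axes.
In Python, from plant import env, cams gives the robot as it stands.
- The arm moves only by the tool apply_moves, never from a script. Its argument "plan" is a list that holds one entry, the list of rows, each a list of 7 numbers: the shift along the tool's x, y, z in units of 0.1 m (1.0 is 0.1 m), then the turn, a rotation vector about the tool's x, y, z in units of 90 degrees (1.0 is 90 degrees), then the closure, from -1 (fully open) to 1 (shut). In form: [[[x, y, z, ax, ay, az, fingers], ...]]. A call has 1 to 20 rows; each row is the pose to reach, as a shift and turn from the pose commanded when the call began, along the tool's axes at that moment; what a row does not reach only later rows make up. A row lasts 1/12 s, in which the tool goes at most 41.7 mm and 7.16 degrees, less where a joint would pass 70% of its speed; a pose out of reach is approached as far as the arm can. A call with a number of a shift or a turn outside -1 to 1 is refused whole. A call with a gripper value outside its range is refused whole. The fingers move at their own pace and stop on an object; "grip_force" is the grip in N (left out, the last holds). Time passes only in rows, so rows that repeat a pose let the fingers close. It gives the time, the measured TCP pose, the force, the opening and the grip force at its end, in the units of the state.
- env.sense(): the state, without advancing time (a new reading comes with each control period).
- cams.get_image(name): name is "scene" or "top" or "wrist"; returns a dict with "image" (400x640x3 uint8, blue, green, red), "fx", "fy", "cx", "cy" (pixels), "D" ([k1, k2, p1, p2, k3] as OpenCV has them; the pictures are not rectified), "R" (3x3) and "t" (3): a world point X has camera coordinates R X + t. Camera axes: x right, y down, z forward; pixel columns grow to the right and rows downward; lengths in mm; the calibration is good to about 2 mm. A picture is of the moment at which its call begins. There is no depth.
- env.job_done(): hands the job in; it is judged then, once.
The state is a dict: "time_s": time; "qpos": joint angles; "dq": joint speeds; "joint_efforts": joint torques, N m; "tcp_pos": TCP position; "ee_rot": TCP orientation; "contact_force": force on the tool from outside, world axes, zero at the start; "moment": the same for the moment, N m; "finger_gap": finger opening in mm; "finger_force": force on a finger pad.
Only numpy, scipy, OpenCV 4.12 (cv2) and the standard library are available. Lean on these libraries where they do the work, as an engineer would, in place of code of your own. Each camera call takes 0.05 s, during which the arm holds its last target. There are 200 camera calls.

## Working session

There is one attempt and no reset: what is moved stays moved. The work goes in short steps, Python scripts to look and compute and a tool call to move; the robot and the scene stay as the last step left them, time stands still between calls to the robot, and variables do not carry over. Pictures are saved under pics/ and viewed, at most 21 in all, crops included, and the job is handed in when it is done.

Besides the shell and the picture viewer there is one more tool, called after ">>>" as name([rows], argument=value, ...), one row to a line, values as JSON. apply_moves: Moves the arm, as the interface text tells. Shifts and turns lie within -1 to 1; 1 stands for 0.1 m of shift or 90 degrees of turn. Its arguments: {"type":"object","properties":{"plan":{"type":"array","items":{"type":"array","items":{"type":"array","items":{"type":"number","minimum":-1,"maximum":1}}}},"grip_force":{"type":"number"}},"required":["plan"]}

```bash
ls; mkdir -p pics; cat > h.py <<'E'
import sys; sys.path.insert(0,'.')
import numpy as np, cv2, json
from plant import env, cams
def snap(n,f=None):
    d=cams.get_image(n)
    if f: cv2.imwrite('pics/'+f,d['image'])
    return d
def ray(d,uv,z):
    K=np.array([[d['fx'],0,d['cx']],[0,d['fy'],d['cy']],[0,0,1.]])
    p=cv2.undistortPoints(np.array(uv,float).reshape(-1,1,2),K,np.array(d['D'],float)).reshape(-1,2)
    R=np.array(d['R']);t=np.array(d['t'])
    v=np.c_[p,np.ones(len(p))]@R; c=-R.T@t
    return c+v*((z-c[2])/v[:,2])[:,None]
def proj(d,X):
    K=np.array([[d['fx'],0,d['cx']],[0,d['fy'],d['cy']],[0,0,1.]])
    R=np.array(d['R']);t=np.array(d['t'],float)
    return cv2.projectPoints(np.array(X,float).reshape(-1,1,3),cv2.Rodrigues(R)[0],t,K,np.array(d['D'],float))[0].reshape(-1,2)
E
python3 - <<'E'
from h import *
np.set_printoptions(precision=2,suppress=True)
for n in('scene','top','wrist'):
    d=snap(n,n+'0.png'); R=np.array(d['R']); print(n,d['fx'],-R.T@np.array(d['t']),R[2])
s=env.sense(); print(s)
E
```

```text
pics
scene 367.07566158821317 [1059.1  -683.09  787.51] [-0.47  0.62 -0.63]
top 471.3124351696071 [ 444.88  -13.28 1499.39] [ 0.09  0.01 -1.  ]
wrist 277.26741583788674 [ 202.49 -518.04  372.71] [-0.31 -0.07 -0.95]
{'time_s': 0.15, 'qpos': array([-1.41,  0.3 ,  1.52, -0.  ,  1.32, -0.07]), 'dq': array([ 0., -0., -0., -0.,  0.,  0.]), 'joint_efforts': array([  0.  , -54.37, -36.19,  -0.  ,   0.  ,  -0.  ]), 'tcp_pos': array([ 123.1 , -535.86,  230.85]), 'ee_rot': array([[ 0.97,  0.22, -0.  ],
       [ 0.22, -0.97,  0.  ],
       [ 0.  , -0.  , -1.  ]]), 'contact_force': array([-0.46, -0.79, -0.4 ]), 'moment': array([-0.02, -0.02,  0.02]), 'finger_force': 0.0, 'finger_gap': 85.40663867640461}
```

View pics/top0.png

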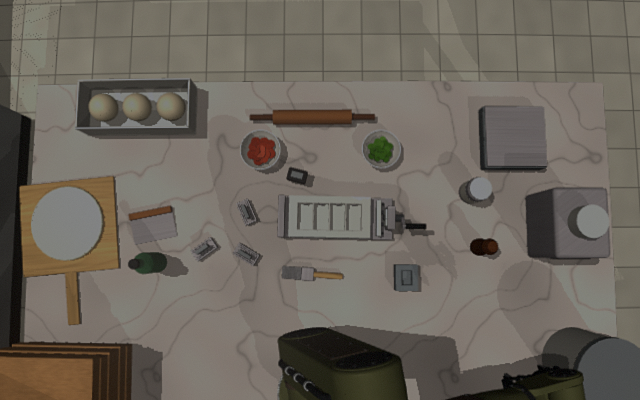

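View pics/scene0.png

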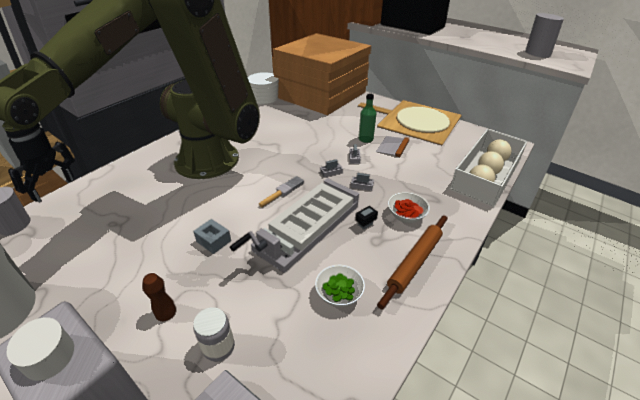

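Top view: three cartridges at px (248,211), (205,249), (248,254); plug (298,176); bed from (281,216) to crank knob at (416,226); socket (406,278). I enlarge that part for the details.

```bash
python3 - <<'E'
from h import *
np.set_printoptions(precision=1,suppress=True)
d=snap('top'); im=d['image']
c=cv2.resize(im[160:300,180:440],None,fx=3,fy=3,interpolation=cv2.INTER_CUBIC)
cv2.imwrite('pics/topc.png',np.clip(c.astype(float)*1.6,0,255).astype('uint8'))
for n,uv,z in[('jawL',(281,216),60),('knob',(416,226),100),('crankarm',(402,224),80),('sock',(406,278),45),('c0',(248,211),40),('c1',(205,249),40),('c2',(248,254),40),('plug',(298,176),52)]: print(n,ray(d,uv,z))
E
```

```text
jawL [[548.9 113.1  60. ]]
knob [[ 515.3 -291.8  100. ]]
crankarm [[ 522.5 -253.6   80. ]]
sock [[ 359.  -269.1   45. ]]
c0 [[566.2 218.   40. ]]
c1 [[448.1 350.6  40. ]]
c2 [[432.8 216.4  40. ]]
plug [[673.9  61.7  52. ]]
```

View pics/topc.png

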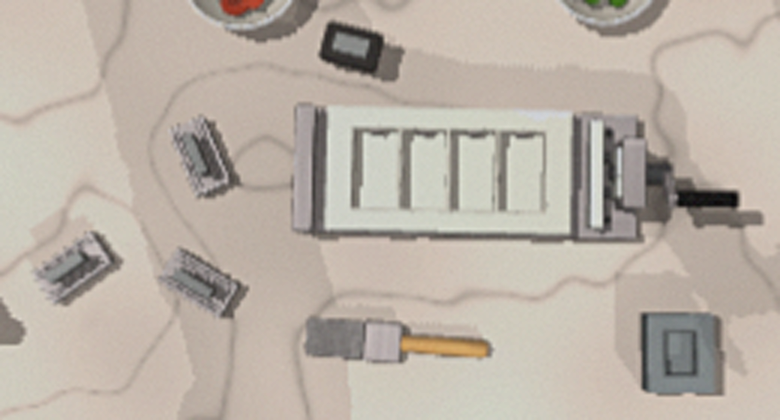

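>>> apply_moves([
  [[0.95,0,0,0,0,-0.859,-1],[0.95,0,0,0,0,-0.859,-1],[0.95,0,0,0,0,-0.859,-1],[0.95,0,0,0,0,-0.859,-1],[0.95,0,0,0,0,-0.859,-1],[0.95,0,0,0,0,-0.859,-1],[0.95,0,0,0,0,-0.859,-1],[0.95,0,0,0,0,-0.859,-1],[0.95,0,0,0,0,-0.859,-1],[0.95,0,0,0,0,-0.859,-1],[0.95,0,0,0,0,-0.859,-1],[0.95,0,0,0,0,-0.859,-1]],
])

```text
time_s: 1.2
tcp_pos: [215.7, -514.7, 231.1]
ee_rot: [[-0.009, 1.0, -0.0], [1.0, 0.009, 0.0], [0.0, -0.0, -1.0]]
contact_force: [-0.0, 0.2, -0.0]
finger_gap: 85.3
finger_force: 0.0
```

>>> apply_moves([
  [[0.75,1,-0.23,0,0,0,-1],[0.75,1,-0.23,0,0,0,-1],[0.75,1,-0.23,0,0,0,-1],[0.75,1,-0.23,0,0,0,-1],[0.75,1,-0.23,0,0,0,-1]],
])

```text
time_s: 1.62
tcp_pos: [316.9, -438.3, 254.7]
ee_rot: [[-0.004, 1.0, 0.0], [1.0, 0.004, -0.001], [-0.001, 0.0, -1.0]]
contact_force: [-0.0, -0.7, -0.6]
finger_gap: 85.4
finger_force: 0.0
```

>>> apply_moves([
  [[0.75,1,-0.23,0,0,0,-1],[0.75,1,-0.23,0,0,0,-1],[0.75,1,-0.23,0,0,0,-1],[0.75,1,-0.23,0,0,0,-1],[0.75,1,-0.23,0,0,0,-1]],
])

```text
time_s: 2.03
tcp_pos: [415.8, -363.5, 277.2]
ee_rot: [[-0.004, 1.0, -0.0], [1.0, 0.004, -0.0], [-0.0, -0.0, -1.0]]
contact_force: [-0.3, -0.1, -0.6]
finger_gap: 85.7
finger_force: 0.0
```

>>> apply_moves([
  [[0.75,1,-0.23,0,0,0,-1],[0.75,1,-0.23,0,0,0,-1],[0.75,1,-0.23,0,0,0,-1],[0.75,1,-0.23,0,0,0,-1],[0.75,1,-0.23,0,0,0,-1],[0.75,1,-0.23,0,0,0,-1],[0.75,1,-0.23,0,0,0,-1]],
])

```text
time_s: 2.62
tcp_pos: [513.4, -290.0, 299.8]
ee_rot: [[-0.002, 1.0, -0.001], [1.0, 0.002, 0.0], [0.0, -0.001, -1.0]]
contact_force: [0.2, 0.2, -0.7]
finger_gap: 85.5
finger_force: 0.0
```

```bash
python3 - <<'E'
from h import *
np.set_printoptions(precision=3,suppress=True)
d=snap('wrist'); im=d['image']
cv2.imwrite('pics/w1.png',np.clip(im.astype(float)*1.4,0,255).astype('uint8'))
cv2.imwrite('pics/w1raw.png',im)
s=env.sense();print(s['time_s'],s['tcp_pos'],s['ee_rot'],s['qpos'])
E
```

```text
2.6667 [ 513.517 -289.904  299.949] [[-0.002  1.    -0.001]
 [ 1.     0.002  0.   ]
 [ 0.    -0.001 -1.   ]] [-0.576  0.35   1.297 -0.     1.495 -0.578]
```

View pics/w1.png

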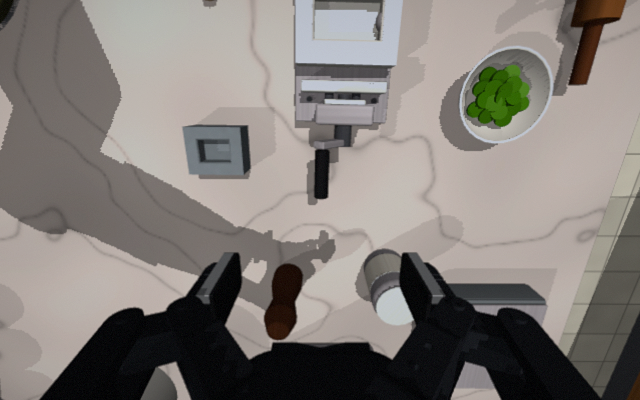

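Wrist view: black knob from (322,150) to (321,197), arm at (328,143), shaft about (343,132); socket box about (217,150), its hole (216,151). I triangulate knob against the top view.

```bash
cat >> h.py <<'E'
def und(d,uv):
    K=np.array([[d['fx'],0,d['cx']],[0,d['fy'],d['cy']],[0,0,1.]])
    return cv2.undistortPoints(np.array(uv,float).reshape(-1,1,2),K,np.array(d['D'],float)).reshape(-1,2)
def tri(views):
    A=[];b=[]
    for d,uv in views:
        R=np.array(d['R']);t=np.array(d['t'],float).ravel();p=und(d,uv)[0]
        for i in(0,1): A.append(R[i]-p[i]*R[2]); b.append(p[i]*t[2]-t[i])
    X,r,_,_=np.linalg.lstsq(np.array(A),np.array(b),rcond=None); return X
def dark(im,box,th=40,mn=15):
    x0,y0,x1,y1=box; m=(im[y0:y1,x0:x1].max(2)<th).astype('uint8')
    out=[]
    for c in cv2.findContours(m,cv2.RETR_EXTERNAL,cv2.CHAIN_APPROX_NONE)[0]:
        if cv2.contourArea(c)>mn: out.append(cv2.minAreaRect(c+np.array([x0,y0])))
    return out
E
python3 - <<'E'
from h import *
np.set_printoptions(precision=1,suppress=True)
w=snap('wrist');t=snap('top');s=snap('scene')
for n,d,box in(('w',w,(270,120,360,215)),('t',t,(395,215,440,240)),('s',s,(220,215,300,270))):
  for th in (25,35,45):
    for r in dark(d['image'],box,th): print(n,th,np.array(r[0]),np.array(r[1]),r[2])
cv2.imwrite('pics/sc.png',cv2.resize(s['image'][170:290,180:380],None,fx=4,fy=4,interpolation=cv2.INTER_CUBIC))
cw=cv2.resize(w['image'][60:215,170:420],None,fx=3,fy=3,interpolation=cv2.INTER_CUBIC)
cv2.imwrite('pics/wc.png',cw)
E
```

```text
w 25 [321.5 173.5] [47. 13.] 90.0
w 35 [321.1 173.5] [13.3 49.2] 1.6365771293640137
w 35 [335.8 131.5] [ 3.4 13.2] 4.763641834259033
w 45 [321.4 173.5] [14.3 49.4] 2.0454084873199463
w 45 [342. 135.] [20. 16.] 90.0
t 25 [412. 226.] [ 4. 12.] 90.0
t 25 [435.5 230. ] [ 7. 18.] 0.0
t 35 [435.5 228. ] [22.  7.] 90.0
t 35 [420. 227.] [17.  26.3] 65.77225494384766
t 45 [435. 227.] [24.  8.] 90.0
t 45 [420.4 226.8] [17.4 27.4] 64.65382385253906
t 45 [399. 218.] [6. 6.] 90.0
s 25 [240.2 241.7] [ 4.6 22.6] 53.13010025024414
s 35 [240.2 241.8] [ 5.2 22.6] 53.13010025024414
s 45 [260.8 247.2] [ 5.5 11. ] 84.2894058227539
s 45 [240.  241.9] [ 5.5 23. ] 52.4314079284668
```

View pics/sc.png

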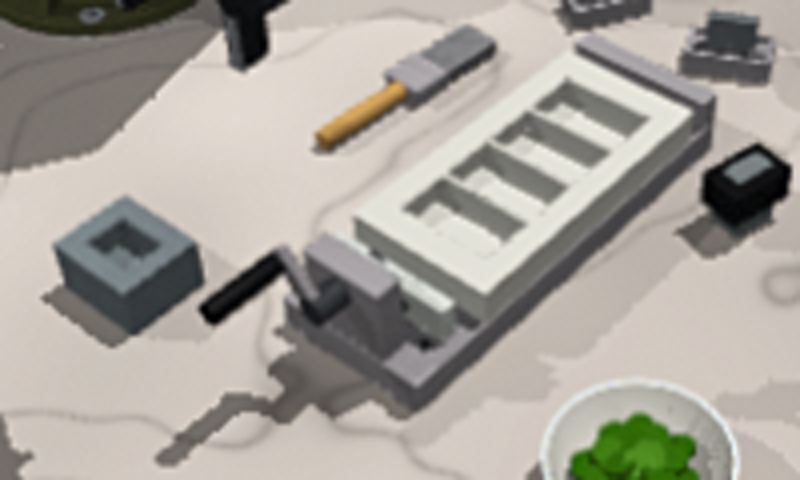

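View pics/wc.png

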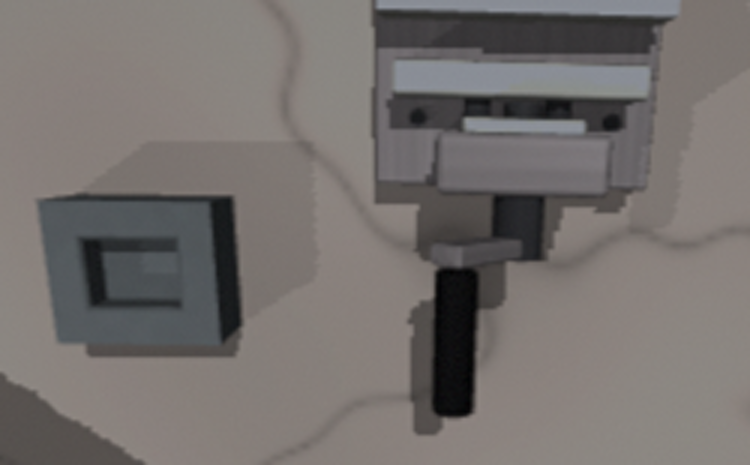

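Scene crop: knob is above the axis on the -x side (crank about -0.75 rad), pad right by the nut. Wrist crop: nut block top corners at crop (438,135)-(608,190), bed left edge x≈375, right ≈650–660.

```bash
python3 - <<'E'
from h import *
np.set_printoptions(precision=1,suppress=True)
w=snap('wrist');t=snap('top');s=snap('scene')
print('knob ws',tri([(w,(321.3,173.5)),(s,(240.2,241.8))]),'wst',tri([(w,(321.3,173.5)),(s,(240.2,241.8)),(t,(416,226))]))
C=lambda u,v:(170+u/3,60+v/3)
print('nut z96',ray(w,[C(438,135),C(608,135),C(438,192),C(608,190)],96))
print('bed z30',ray(w,[C(375,50),C(375,203),C(647,190),C(663,20)],30))
print('pad z63 front/back',ray(w,[C(395,60),C(648,66),C(395,95),C(648,97)],63))
print('tower z91 ',ray(w,[C(464,118),C(585,121),C(464,132),C(585,133)],91))
print('carrier edge z60',ray(w,[C(375,12),C(680,15)],60))
print('sock z45',ray(w,[C(40,200),C(213,197),C(60,343),C(225,342)],45))
print('sockhole z45',ray(w,[C(80,238),C(182,238),C(85,305),C(182,305)],45))
T=lambda u,v:(180+u/3,160+v/3)
print('carrier top z60',ray(t,[T(326,106),T(575,112),T(318,232),T(575,237)],60))
print('fixed jaw outer',ray(t,[T(297,104),T(294,231)],60))
E
```

```text
knob ws [ 515.1 -286.7  109.2] wst [ 515.2 -287.8  110.2]
nut z96 [[ 508.3 -207.3   96. ]
 [ 575.3 -207.2   96. ]
 [ 508.2 -229.    96. ]
 [ 576.6 -228.1   96. ]]
bed z30 [[ 478.8 -170.6   30. ]
 [ 476.9 -238.2   30. ]
 [ 607.3 -232.    30. ]
 [ 608.8 -158.    30. ]]
pad z63 front/back [[ 489.8 -177.4   63. ]
 [ 596.3 -179.6   63. ]
 [ 489.5 -191.1   63. ]
 [ 597.2 -191.8   63. ]]
tower z91  [[ 518.5 -200.8   91. ]
 [ 566.7 -201.9   91. ]
 [ 518.6 -206.1   91. ]
 [ 566.9 -206.4   91. ]]
carrier edge z60 [[ 481.7 -158.8   60. ]
 [ 608.7 -159.8   60. ]]
sock z45 [[ 323.2 -236.1   45. ]
 [ 403.4 -234.6   45. ]
 [ 322.4 -303.9   45. ]
 [ 403.1 -303.3   45. ]]
sockhole z45 [[ 339.3 -253.4   45. ]
 [ 387.1 -253.2   45. ]
 [ 337.2 -285.1   45. ]
 [ 383.9 -285.    45. ]]
carrier top z60 [[ 612.6   89.9   60. ]
 [ 605.8 -165.2   60. ]
 [ 483.6   97.5   60. ]
 [ 478.1 -163.7   60. ]]
fixed jaw outer [[614.7 119.7  60. ]
 [484.6 121.9  60. ]]
```

>>> apply_moves([
  [[-0.08,0.015,1,0,0,0.016,-1],[-0.08,0.015,1,0,0,0.016,-1],[-0.08,0.015,1,0,0,0.016,-1],[-0.08,0.015,1,0,0,0.016,-1],[-0.08,0.015,1,0,0,0.016,-1]],
])

```text
time_s: 3.38
tcp_pos: [516.3, -296.5, 200.6]
ee_rot: [[0.021, 1.0, -0.001], [1.0, -0.021, 0.0], [0.0, -0.001, -1.0]]
contact_force: [0.0, 0.2, 1.7]
finger_gap: 85.4
finger_force: 0.0
```

>>> apply_moves([
  [[0,0,0.5,0,0,0,-1],[0,0,0.8,0,0,0,-1],[0,0,1,0,0,0,-1],[0,0,1,0,0,0,-1],[0,0,1,0,0,0,-1]],
])

```text
time_s: 3.8
tcp_pos: [517.1, -296.9, 102.2]
ee_rot: [[0.021, 1.0, 0.002], [1.0, -0.021, -0.001], [-0.001, 0.002, -1.0]]
contact_force: [0.2, -0.0, 0.7]
finger_gap: 85.5
finger_force: 0.0
```

>>> apply_moves([
  [[0,0,0.09,0,0,0,-1],[0,0,0.09,0,0,0,-1],[0,0,0.09,0,0,0,1],[0,0,0.09,0,0,0,1],[0,0,0.09,0,0,0,1],[0,0,0.09,0,0,0,1],[0,0,0.09,0,0,0,1],[0,0,0.09,0,0,0,1],[0,0,0.09,0,0,0,1],[0,0,0.09,0,0,0,1],[0,0,0.09,0,0,0,1],[0,0,0.09,0,0,0,1],[0,0,0.09,0,0,0,1],[0,0,0.09,0,0,0,1]],
], grip_force=30)

```text
time_s: 4.97
tcp_pos: [516.2, -296.6, 91.4]
ee_rot: [[0.021, 1.0, -0.0], [1.0, -0.021, -0.0], [-0.0, -0.0, -1.0]]
contact_force: [-5.1, -1.0, 4.2]
finger_gap: 17.0
finger_force: 29.3
```

```bash
python3 - <<'E'
from h import *
w=snap('wrist','w2.png')
print({k:np.round(v,2) for k,v in env.sense().items()})
E
```

```text
{'time_s': np.float64(5.02), 'qpos': array([-0.58,  0.54,  1.52, -0.  ,  1.08, -0.56]), 'dq': array([ 0.,  0.,  0., -0., -0.,  0.]), 'joint_efforts': array([ 2.010e+00, -6.143e+01, -3.209e+01,  7.200e-01, -8.700e-01,
        3.000e-02]), 'tcp_pos': array([ 516.19, -296.6 ,   91.42]), 'ee_rot': array([[ 0.02,  1.  , -0.  ],
       [ 1.  , -0.02, -0.  ],
       [-0.  , -0.  , -1.  ]]), 'contact_force': array([-4.65, -0.58,  4.33]), 'moment': array([-0.08,  0.75,  0.06]), 'finger_force': np.float64(29.3), 'finger_gap': np.float64(16.93)}
```

View pics/w2.png

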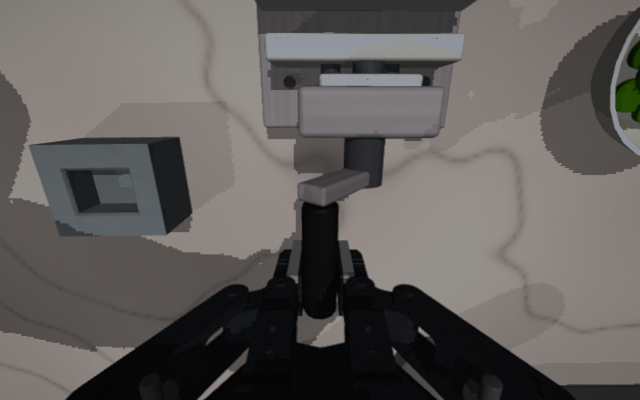

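>>> apply_moves([
  [[0,0.124,-0.064,0,0,0,1],[0,0.261,-0.081,0,0,0,1],[0,0.397,-0.05,0,0,0,1],[0,0.514,0.025,0,0,0,1]],
])

```text
time_s: 5.35
tcp_pos: [568.0, -297.7, 88.8]
ee_rot: [[0.021, 1.0, -0.001], [1.0, -0.021, -0.0], [-0.0, -0.001, -1.0]]
contact_force: [-9.3, -0.5, -2.8]
finger_gap: 17.0
finger_force: 29.9
```

```bash
python3 - <<'E'
from h import *
print({k:np.round(v,2) for k,v in env.sense().items() if k in('tcp_pos','contact_force','finger_force','moment')})
a=lambda d:np.radians(d)
def seg(a0,a1,st):
    n=int(round((a1-a0)/st)); return [[0,round(.4*(np.sin(a(a0+st*k))-np.sin(a(a0))),3),round(-.4*(np.cos(a(a0+st*k))-np.cos(a(a0))),3)] for k in range(1,n+1)]
print(seg(42.8,142.8,20));print(seg(142.8,142.8+360,20)); print(seg(142.8,142.8+60,10))
E
```

```text
{'tcp_pos': array([ 567.97, -297.72,   88.83]), 'contact_force': array([-9.28, -0.55, -2.79]), 'moment': array([-0.26,  1.48,  0.12]), 'finger_force': np.float64(29.89)}
[[0, np.float64(0.084), np.float64(0.111)], [0, np.float64(0.125), np.float64(0.243)], [0, np.float64(0.118), np.float64(0.382)], [0, np.float64(0.064), np.float64(0.51)], [0, np.float64(-0.03), np.float64(0.612)]]
[[0, np.float64(-0.124), np.float64(0.063)], [0, np.float64(-0.261), np.float64(0.081)], [0, np.float64(-0.397), np.float64(0.05)], [0, np.float64(-0.514), np.float64(-0.025)], [0, np.float64(-0.598), np.float64(-0.136)], [0, np.float64(-0.639), np.float64(-0.268)], [0, np.float64(-0.632), np.float64(-0.407)], [0, np.float64(-0.578), np.float64(-0.535)], [0, np.float64(-0.484), np.float64(-0.637)], [0, np.float64(-0.36), np.float64(-0.701)], [0, np.float64(-0.222), np.float64(-0.718)], [0, np.float64(-0.087), np.float64(-0.687)], [0, np.float64(0.03), np.float64(-0.612)], [0, np.float64(0.114), np.float64(-0.501)], [0, np.float64(0.155), np.float64(-0.369)], [0, np.float64(0.148), np.float64(-0.23)], [0, np.float64(0.094), np.float64(-0.102)], [0, np.float64(0.0), np.float64(-0.0)]]
[[0, np.float64(-0.059), np.float64(0.037)], [0, np.float64(-0.124), np.float64(0.063)], [0, np.float64(-0.192), np.float64(0.078)], [0, np.float64(-0.261), np.float64(0.081)], [0, np.float64(-0.33), np.float64(0.071)], [0, np.float64(-0.397), np.float64(0.05)]]
```

>>> apply_moves([
  [[0,0.084,0.111,0,0,0,1],[0,0.125,0.243,0,0,0,1],[0,0.118,0.382,0,0,0,1],[0,0.064,0.51,0,0,0,1],[0,-0.03,0.612,0,0,0,1]],
])

```text
time_s: 5.77
tcp_pos: [564.7, -297.6, 27.1]
ee_rot: [[0.021, 1.0, -0.0], [1.0, -0.021, -0.0], [-0.0, -0.0, -1.0]]
contact_force: [-6.8, 1.8, 16.6]
finger_gap: 16.7
finger_force: 31.7
```

>>> apply_moves([
  [[0,-0.124,0.063,0,0,0,1],[0,-0.261,0.081,0,0,0,1],[0,-0.397,0.05,0,0,0,1],[0,-0.514,-0.025,0,0,0,1],[0,-0.598,-0.136,0,0,0,1],[0,-0.639,-0.268,0,0,0,1],[0,-0.632,-0.407,0,0,0,1],[0,-0.578,-0.535,0,0,0,1],[0,-0.484,-0.637,0,0,0,1]],
])

```text
time_s: 6.52
tcp_pos: [515.3, -296.5, 91.3]
ee_rot: [[0.021, 1.0, -0.002], [1.0, -0.021, 0.001], [0.001, -0.002, -1.0]]
contact_force: [-4.0, -0.5, -4.9]
finger_gap: 17.2
finger_force: 30.0
```

>>> apply_moves([
  [[0,0.124,-0.064,0,0,0,1],[0,0.261,-0.081,0,0,0,1],[0,0.397,-0.05,0,0,0,1],[0,0.514,0.025,0,0,0,1],[0,0.598,0.136,0,0,0,1],[0,0.639,0.268,0,0,0,1],[0,0.632,0.407,0,0,0,1],[0,0.578,0.535,0,0,0,1]],
])

```text
time_s: 7.18
tcp_pos: [574.0, -297.8, 37.1]
ee_rot: [[0.021, 1.0, -0.001], [1.0, -0.021, -0.0], [-0.0, -0.001, -1.0]]
contact_force: [-12.8, 1.2, 14.5]
finger_gap: 17.2
finger_force: 32.2
```

>>> apply_moves([
  [[0,-0.043,0.054,0,0,0,1],[0,-0.094,0.102,0,0,0,1],[0,-0.094,0.102,0,0,0,1],[0,-0.094,0.102,0,0,0,1]],
])

```text
time_s: 7.52
tcp_pos: [564.1, -297.6, 27.3]
ee_rot: [[0.021, 1.0, -0.001], [1.0, -0.021, 0.0], [0.0, -0.001, -1.0]]
contact_force: [-6.1, -1.8, 2.9]
finger_gap: 17.2
finger_force: 31.1
```

```bash
python3 - <<'E'
from h import *
np.set_printoptions(precision=1,suppress=True)
print({k:np.round(v,2) for k,v in env.sense().items() if k in('time_s','tcp_pos','contact_force','finger_force','moment')})
snap('wrist','w3.png')
E
```

```text
{'time_s': np.float64(7.52), 'tcp_pos': array([ 564.1, -297.6,   27.3]), 'contact_force': array([-6.1, -1.8,  2.9]), 'moment': array([-0.2,  1. ,  0. ]), 'finger_force': np.float64(31.05)}
```

View pics/w3.png

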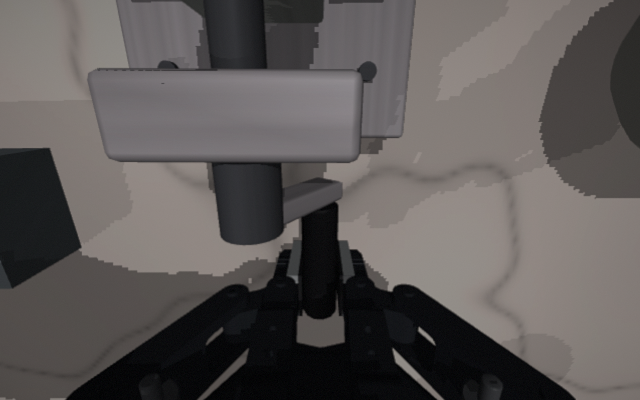

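>>> apply_moves([
  [[0,-0.059,0.037,0,0,0,1],[0,-0.124,0.063,0,0,0,1],[0,-0.192,0.078,0,0,0,1],[0,-0.261,0.081,0,0,0,1],[0,-0.261,0.081,0,0,0,1],[0,-0.261,0.081,0,0,0,1]],
])

```text
time_s: 8.07
tcp_pos: [538.3, -297.0, 19.5]
ee_rot: [[0.021, 1.0, -0.001], [1.0, -0.021, 0.0], [0.0, -0.001, -1.0]]
contact_force: [-2.2, -1.3, 3.0]
finger_gap: 17.1
finger_force: 31.0
```

```bash
python3 - <<'E'
from h import *
print({k:np.round(v,2) for k,v in env.sense().items() if k in('time_s','tcp_pos','contact_force','finger_force','moment')})
d=snap('top');cv2.imwrite('pics/t2.png',cv2.resize(d['image'][190:260,260:440],None,fx=4,fy=4,interpolation=cv2.INTER_CUBIC))
E
```

```text
{'time_s': np.float64(8.07), 'tcp_pos': array([ 538.28, -296.98,   19.52]), 'contact_force': array([-2.19, -1.25,  3.05]), 'moment': array([-0.26,  0.37, -0.02]), 'finger_force': np.float64(30.98)}
```

View pics/t2.png

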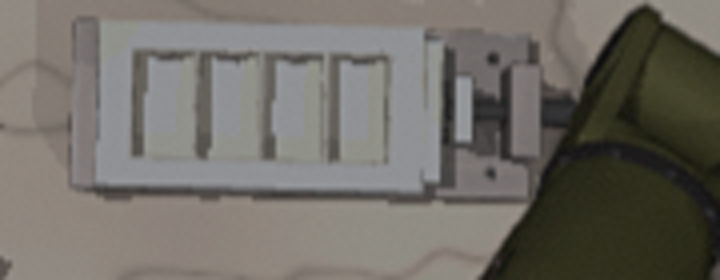

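Pad now lies against the carrier at the top view's px (432,30–185 in crop), carrier against the fixed jaw. A small nudge further while reading the force confirms tightness.

>>> apply_moves([
  [[0,-0.035,-0.003,0,0,0,1]],
])

```text
time_s: 8.2
tcp_pos: [535.8, -297.0, 19.9]
ee_rot: [[0.021, 1.0, 0.001], [1.0, -0.021, -0.001], [-0.001, 0.001, -1.0]]
contact_force: [5.6, -2.0, -0.2]
finger_gap: 17.4
finger_force: 30.8
```

>>> apply_moves([
  [[0,-0.03,-0.004,0,0,0,1]],
])

```text
time_s: 8.28
tcp_pos: [532.7, -296.9, 20.2]
ee_rot: [[0.021, 1.0, 0.002], [1.0, -0.021, -0.001], [-0.001, 0.002, -1.0]]
contact_force: [5.5, -2.6, 0.7]
finger_gap: 17.0
finger_force: 30.9
```

>>> apply_moves([
  [[0,0,0,0,0,0,1],[0,0,0,0,0,0,1],[0,0,0,0,0,0,1]],
])

```text
time_s: 8.53
tcp_pos: [532.4, -296.9, 20.3]
ee_rot: [[0.021, 1.0, 0.0], [1.0, -0.021, -0.0], [-0.0, 0.0, -1.0]]
contact_force: [2.9, -2.1, 2.7]
finger_gap: 16.5
finger_force: 30.9
```

>>> apply_moves([
  [[0,0,0,0,0,0,-1],[0,0,0,0,0,0,-1],[0,0,0,0,0,0,-1],[0,0,0,0,0,0,-1],[0,0,0,0,0,0,-1],[0,0,0,0,0,0,-1],[0,0,0,0,0,0,-1],[0,0,0,0,0,0,-1],[0,0,0,0,0,0,-1],[0,0,-0.5,0,0,0,-1],[0,0,-1,0,0,0,-1],[0,0,-1,0,0,0,-1],[0,0,-1,0,0,0,-1]],
])

```text
time_s: 9.62
tcp_pos: [533.7, -297.8, 125.4]
ee_rot: [[0.021, 1.0, 0.006], [1.0, -0.021, -0.004], [-0.004, 0.007, -1.0]]
contact_force: [0.5, -0.4, 0.9]
finger_gap: 85.4
finger_force: 0.0
```

>>> apply_moves([
  [[0,0,-1,0,0,0,-1],[0,0,-1,0,0,0,-1],[0,0,-1,0,0,0,-1],[0,0,-1,0,0,0,-1]],
])

```text
time_s: 9.95
tcp_pos: [533.2, -297.4, 224.7]
ee_rot: [[0.021, 1.0, 0.006], [1.0, -0.021, -0.004], [-0.004, 0.006, -1.0]]
contact_force: [1.3, -0.4, -0.3]
finger_gap: 85.2
finger_force: 0.0
```

>>> apply_moves([
  [[1,0,-0.9,0,0,0,-1],[1,0,-0.9,0,0,0,-1],[1,0,-0.9,0,0,0,-1],[1,0,-0.9,0,0,0,-1],[1,0,-0.9,0,0,0,-1]],
])

```text
time_s: 10.37
tcp_pos: [534.7, -195.3, 311.5]
ee_rot: [[0.018, 1.0, 0.003], [1.0, -0.018, -0.001], [-0.001, 0.003, -1.0]]
contact_force: [-0.1, -0.8, -0.7]
finger_gap: 85.3
finger_force: 0.0
```

>>> apply_moves([
  [[1,0,0,0,0,0,-1],[1,0,0,0,0,0,-1],[1,0,0,0,0,0,-1],[1,0,0,0,0,0,-1],[1,0,0,0,0,0,-1],[1,0,0,0,0,0,-1]],
])

```text
time_s: 10.87
tcp_pos: [536.1, -98.1, 308.7]
ee_rot: [[0.022, 1.0, -0.002], [1.0, -0.022, 0.0], [0.0, -0.002, -1.0]]
contact_force: [-0.0, -0.3, -0.0]
finger_gap: 85.3
finger_force: 0.0
```

```bash
python3 - <<'E'
from h import *
d=snap('wrist');im=d['image'];cv2.imwrite('pics/w4raw.png',im)
np.savez('w4.npz',**{k:np.array(v) for k,v in d.items()})
cv2.imwrite('pics/w4.png',np.clip(cv2.resize(im[0:300],(800,375)).astype(float)*1.4,0,255).astype('uint8'))
print(env.sense()['tcp_pos'],env.sense()['contact_force'])
E
```

```text
[536.13754142 -98.20866248 308.93628066] [0.0101517  0.16371991 0.38641112]
```

View pics/w4.png

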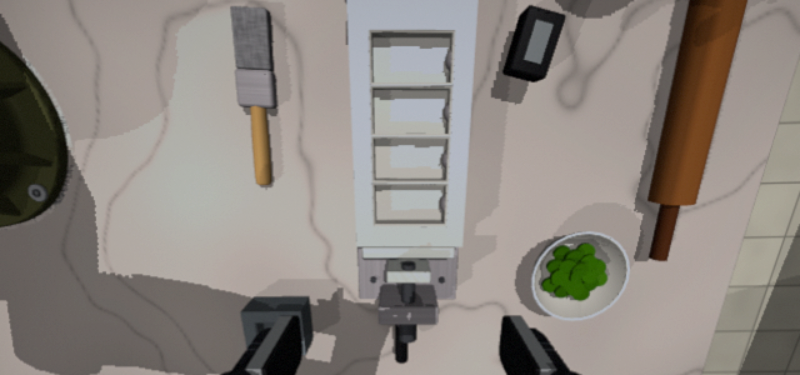

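View: recesses 0..3 at view px (375–445,185–223), (374–447,138–181), (372–450,88–136), (370–453,31–87); plug at (535,43); knob below the axis. Now edge profiles for subpixel positions.

```bash
python3 - <<'E'
from h import *
np.set_printoptions(precision=1,suppress=True,linewidth=160)
d=dict(np.load('w4.npz'));d={k:(float(v) if v.ndim==0 else v) for k,v in d.items()}
g=d['image'].astype(float).sum(2)/3
def edges(p,off,th=12):
    q=np.diff(p); out=[]
    for i in range(1,len(q)-1):
        if abs(q[i])>th and abs(q[i])>=abs(q[i-1]) and abs(q[i])>abs(q[i+1]):
            w=np.abs(q[i-1:i+2]); out.append((round(off+i+.5+(w[2]-w[0])/w.sum(),1),int(q[i])))
    return out
print('cols along v (u 335-345)',edges(g[0:215,333:347].mean(1),0))
print('cols along v (u 305-311)',edges(g[0:215,304:312].mean(1),0))
for v in (47,89,128,163): print('row',v,edges(g[v-4:v+5,270:400].mean(0),270))
print(ray(d,[(296,25),(362,25),(300,178),(356,178)],60))
E
```

```text
cols along v (u 335-345) [(np.float64(23.3), -29), (np.float64(25.8), -30), (np.float64(29.6), 28), (np.float64(38.3), 28), (np.float64(68.4), -27), (np.float64(70.7), -22), (np.float64(78.5), 38), (np.float64(109.5), -16), (np.float64(117.4), 30), (np.float64(142.4), -28), (np.float64(144.4), 28), (np.float64(146.5), -31), (np.float64(151.6), 36), (np.float64(175.5), -28), (np.float64(178.6), 41), (np.float64(196.7), -20), (np.float64(205.9), -42)]
cols along v (u 305-311) [(np.float64(23.8), -27), (np.float64(29.8), 21), (np.float64(37.4), 48), (np.float64(69.4), -32), (np.float64(71.2), 23), (np.float64(79.5), 44), (np.float64(109.4), -28), (np.float64(116.6), 42), (np.float64(141.9), -25), (np.float64(144.1), 22), (np.float64(147.2), -22), (np.float64(151.7), 33), (np.float64(175.5), -29), (np.float64(178.6), 40), (np.float64(196.8), -28), (np.float64(205.8), -48)]
row 47 [(np.float64(296.4), -22), (np.float64(298.3), 34), (np.float64(355.5), -29), (np.float64(361.2), 20), (np.float64(379.2), -14)]
row 89 [(np.float64(297.4), -23), (np.float64(299.2), 31), (np.float64(353.7), -37), (np.float64(359.4), 21), (np.float64(376.3), -22)]
row 128 [(np.float64(300.1), 24), (np.float64(352.2), -28), (np.float64(357.4), 24)]
row 163 [(np.float64(298.6), -20), (np.float64(300.4), 31), (np.float64(350.7), -36), (np.float64(355.6), 20)]
[[ 509.3   77.6   60. ]
 [ 590.2   75.7   60. ]
 [ 505.3 -115.4   60. ]
 [ 586.4 -117.2   60. ]]
```

```bash
python3 - <<'E'
from h import *
np.set_printoptions(precision=1,suppress=True,linewidth=160)
d=dict(np.load('w4.npz'));d={k:(float(v) if v.ndim==0 else v) for k,v in d.items()}
print('ends',ray(d,[(308,23.8),(340,23.3),(308,178.3),(340,178.3)],60))
print('carrier end/pad',ray(d,[(325,196.7)],60))
for v,l,r in((47,296.4,361.2),(89,297.4,359.4),(128,298.5,357.4),(163,298.6,355.6)): 
    p=ray(d,[(l,v),(r,v)],60); print(p[0],p[1],p.mean(0),p[1,0]-p[0,0])
# pole: mid of four cols at mouth z=60; project candidate holes
t=snap('top');g=t['image']
print('bowls etc unchanged; cartridges top view')
x0,y0,x1,y1=190,190,275,275
cv2.imwrite('pics/t3.png',np.clip(cv2.resize(g[y0:y1,x0:x1],None,fx=6,fy=6,interpolation=cv2.INTER_CUBIC)*1.5,0,255).astype('uint8'))
E
```

```text
ends [[ 524.    78.5   60. ]
 [ 563.2   78.1   60. ]
 [ 516.9 -116.1   60. ]
 [ 563.3 -117.2   60. ]]
carrier end/pad [[ 541.  -144.8   60. ]]
[508.5  53.6  60. ] [589.8  51.7  60. ] [549.2  52.7  60. ] 81.2299647557158
[507.4   4.6  60. ] [588.6   2.8  60. ] [548.    3.7  60. ] 81.24868953361482
[506.5 -45.   60. ] [587.  -46.8  60. ] [546.7 -45.9  60. ] 80.57231658024915
[504.3 -93.4  60. ] [585.5 -95.2  60. ] [544.9 -94.3  60. ] 81.15946832326802
bowls etc unchanged; cartridges top view
```

Carrier measured: centre ≈(547.2,-19.2), bed y=(0.024,1). Next, over the cartridges.

>>> apply_moves([
  [[0.9,-0.1,0,0,0,0,-1],[0.9,-0.1,0,0,0,0,-1],[0.9,-0.1,0,0,0,0,-1],[0.9,-0.1,0,0,0,0,-1]],
])

```text
time_s: 11.3
tcp_pos: [528.0, -5.5, 310.0]
ee_rot: [[0.019, 1.0, -0.0], [1.0, -0.019, 0.0], [0.0, -0.0, -1.0]]
contact_force: [-0.2, -0.1, 0.4]
finger_gap: 85.5
finger_force: 0.0
```

>>> apply_moves([
  [[0.9,-0.2,0,0,0,0,-1],[0.9,-0.2,0,0,0,0,-1],[0.9,-0.2,0,0,0,0,-1],[0.9,-0.2,0,0,0,0,-1]],
])

```text
time_s: 11.63
tcp_pos: [510.0, 84.4, 310.0]
ee_rot: [[0.019, 1.0, -0.0], [1.0, -0.019, -0.0], [-0.0, -0.0, -1.0]]
contact_force: [0.4, -0.3, 0.4]
finger_gap: 85.6
finger_force: 0.0
```

>>> apply_moves([
  [[0.9,-0.2,0,0,0,0,-1],[0.9,-0.2,0,0,0,0,-1],[0.9,-0.2,0,0,0,0,-1],[0.9,-0.2,0,0,0,0,-1],[0.9,-0.2,0,0,0,0,-1],[0.9,-0.2,0,0,0,0,-1]],
])

```text
time_s: 12.13
tcp_pos: [492.6, 172.4, 310.0]
ee_rot: [[0.023, 1.0, -0.0], [1.0, -0.023, -0.0], [-0.0, -0.0, -1.0]]
contact_force: [-0.7, -0.1, -0.0]
finger_gap: 85.6
finger_force: 0.0
```

```bash
python3 - <<'E'
from h import *
np.set_printoptions(precision=1,suppress=True)
d=snap('wrist');im=d['image']
np.savez('w5.npz',**{k:np.array(v) for k,v in d.items()})
cv2.imwrite('pics/w5.png',np.clip(cv2.resize(im[0:300],(800,375)).astype(float)*1.4,0,255).astype('uint8'))
print(env.sense()['tcp_pos'],env.sense()['ee_rot'])
R=d['R'];print(-R.T@d['t'])
E
```

```text
[492.5 172.5 310.1] [[ 0.  1. -0.]
 [ 1. -0. -0.]
 [-0. -0. -1.]]
[493.9 254.  451.9]
```

View pics/w5.png

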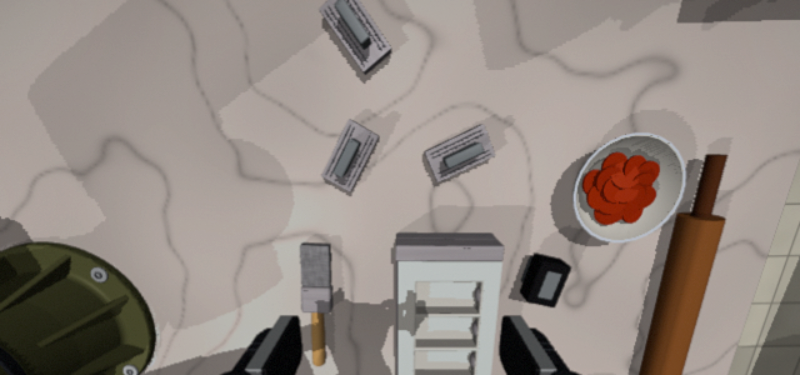

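View: cartridges at view px (351,30), (351,157), (460,155); ribs are blue-grey bars on them. Segment ribs.

```bash
cat >> h.py <<'E'
def load(f):
    d=dict(np.load(f)); return {k:(float(v) if v.ndim==0 else v) for k,v in d.items()}
def ribs(d,box=(0,0,640,190),mn=60,zt=52,show=True):
    im=d['image'].astype(int); x0,y0,x1,y1=box
    b,g,r=im[...,0],im[...,1],im[...,2]
    m=((g-r>=4)&(b-r>=2)&(g<150)&(g>50)).astype('uint8')*255
    k=np.zeros_like(m);k[y0:y1,x0:x1]=m[y0:y1,x0:x1]
    k=cv2.morphologyEx(k,cv2.MORPH_OPEN,np.ones((3,3),np.uint8)); out=[]
    for c in cv2.findContours(k,cv2.RETR_EXTERNAL,cv2.CHAIN_APPROX_NONE)[0]:
        if cv2.contourArea(c)<mn: continue
        P=ray(d,c.reshape(-1,2),zt)[:,:2].astype('float32')
        (cx,cy),(w,h),a=cv2.minAreaRect(P)
        if w<h: w,h,a=h,w,a+90
        out.append((cx,cy,w,h,(a+90)%180-90))
    return out
E
python3 - <<'E'
from h import *
np.set_printoptions(precision=1,suppress=True)
d=load('w5.npz'); im=d['image']
for u,v in((351,26),(348,157),(462,155),(380,150),(340,180),(300,100)): print(im[int(v/1.25),int(u/1.25)])
for r in ribs(d): print(np.round(r,1))
E
```

```text
[80 79 76]
[83 81 78]
[86 84 80]
[109 113 119]
[61 60 62]
[112 116 124]
```

```bash
sed -i 's/m=((g-r>=4).*/m=((b-r>=3)\&(b<105)\&(b>65)).astype("uint8")*255/' h.py
python3 - <<'E'
from h import *
np.set_printoptions(precision=1,suppress=True)
d=load('w5.npz'); im=d['image'].astype(int)
for r in ribs(d,(240,0,420,160)): print(np.round(r,1))
b,r=im[...,0],im[...,2]
def px(x0,y0,x1,y1): 
    print('\n'.join(''.join('#' if (b-r)[y,x]>=3 and b[y,x]>65 else ('+' if (b-r)[y,x]>=3 else ('o' if (b-r)[y,x]>-3 else '.')) for x in range(x0,x1)) for y in range(y0,y1)))
px(335,96,400,150)
E
```

```text
[563.9 227.9  41.6  10.6  25. ]
[431.5 228.1  41.9   9.7  59.3]
[447.8 360.6  41.9  10.5 -54.6]
.................................................................
.................................................................
.................................................................
.................................................................
................................................oooo.............
..............................................oooooo.............
............................................oooooooo.............
..........................................oooo.oooooo............
........................................ooooooooooooo............
......................................ooooooooooooooooo..........
....................................ooooooooooooooooooo..........
..................................oooooooooooooooooooo...........
................................ooooooooooooooooooooooo..........
..............................oooo.oooooooooooooooooooo..........
............................ooooooooooooooooooooooooooo..........
..............
[... 1859 characters left out ...]
oooo....................................
............oooooooooooooo.......................................
.............oooooooooooo........................................
..............ooooooooooo........................................
..............ooooooo............................................
..............ooooo..............................................
...............o.................................................
.................................................................
.................................................................
.................................................................
.................................................................
```

```bash
python3 - <<'E'
from h import *
np.set_printoptions(precision=1,suppress=True)
d=load('w5.npz')
print('jaw outer/inner',ray(d,[(360,187.5),(360,197.5)],60))
print('plug patch',ray(d,[(552/1.25,286/1.25)],53))
t=snap('top'); s=snap('scene')
for p in((563.9,227.9,52),(431.5,228.1,52),(447.8,360.6,52),(549.6,125.8,60),(547,105.8,60)): print(proj(t,p),proj(s,p))
cv2.imwrite('pics/s3.png',cv2.resize(s['image'][130:240,300:400],None,fx=5,fy=5,interpolation=cv2.INTER_CUBIC))
for r in ribs(t,(190,190,275,275),8): print(np.round(r,1))
E
```

```text
jaw outer/inner [[549.7 138.1  60. ]
 [550.  122.6  60. ]]
plug patch [[680.6  65.2  53. ]]
[[244.2 211.4]] [[362.2 173.4]]
[[243.6 254.5]] [[330.9 160.2]]
[[200.8 249.1]] [[354.6 146.4]]
[[276.9 215.8]] [[342.1 184.2]]
[[283.4 216.6]] [[338.  186.9]]
```

>>> apply_moves([
  [[0.54,0.7,1,0,0,0.71,-0.2],[0.54,0.7,1,0,0,0.71,-0.2],[0.54,0.7,1,0,0,0.71,-0.2],[0.54,0.7,1,0,0,0.71,-0.2],[0.54,0.7,1,0,0,0.71,-0.2],[0.54,0.7,1,0,0,0.71,-0.2],[0.54,0.7,1,0,0,0.71,-0.2],[0.54,0.7,1,0,0,0.71,-0.2],[0.54,0.7,1,0,0,0.71,-0.2],[0.54,0.7,1,0,0,0.71,-0.2],[0.54,0.7,1,0,0,0.71,-0.2],[0.54,0.7,1,0,0,0.71,-0.2]],
])

```text
time_s: 13.28
tcp_pos: [563.1, 226.3, 210.1]
ee_rot: [[0.906, 0.424, -0.0], [0.424, -0.906, -0.0], [-0.0, 0.0, -1.0]]
contact_force: [-0.1, -0.0, -0.7]
finger_gap: 51.4
finger_force: 0.0
```

>>> apply_moves([
  [[0,0,0.6,0,0,0,-0.2],[0,0,0.6,0,0,0,-0.2],[0,0,0.6,0,0,0,-0.2],[0,0,0.6,0,0,0,-0.2],[0,0,0.6,0,0,0,-0.2]],
])

```text
time_s: 13.7
tcp_pos: [563.7, 226.9, 152.0]
ee_rot: [[0.906, 0.422, 0.002], [0.422, -0.906, 0.001], [0.002, 0.0, -1.0]]
contact_force: [-0.2, 0.9, 0.7]
finger_gap: 51.4
finger_force: 0.0
```

```bash
cat >> h.py <<'E'
def near(n,zt=52,box=(200,60,440,330),mn=200,f=None):
    "ribs/patches near tool; offset in tool axes"
    d=snap('wrist',f); s=env.sense(); np.savez(n+'.npz',**{k:np.array(v) for k,v in d.items()})
    R=s['ee_rot']; yaw=np.degrees(np.arctan2(R[1,0],R[0,0])); print('t',s['time_s'],'tcp',np.round(s['tcp_pos'],1),'yaw',round(yaw,2),'gap',round(s['finger_gap'],1))
    for r in ribs(d,box,mn,zt):
        o=R.T@(np.array([r[0],r[1],s['tcp_pos'][2]])-s['tcp_pos']); print(np.round(r,1),'tool shift',np.round(o[:2],1))
E
python3 - <<'E'
from h import *
near('w6',f='w6.png')
E
```

```text
t 13.75 tcp [563.8 226.9 152.2] yaw 24.96 gap 51.3
[565.1 228.   41.6  10.3  24.5] tool shift [ 1.7 -0.4]
```

View pics/w6.png

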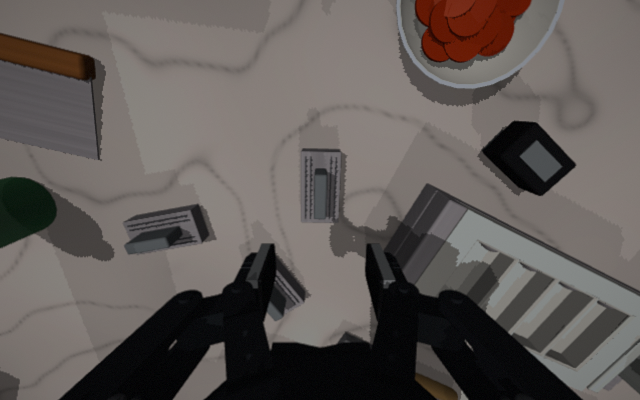

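Rib centred between fingers at px (321,190); descend and grip.

>>> apply_moves([
  [[0.017,-0.004,1,0,0,0.004,-0.2],[0.017,-0.004,1,0,0,0.004,-0.2],[0.017,-0.004,1,0,0,0.004,-0.2],[0.017,-0.004,1,0,0,0.004,-0.2],[0.017,-0.004,1,0,0,0.004,-0.2]],
], grip_force=60)

```text
time_s: 14.17
tcp_pos: [565.0, 228.0, 51.5]
ee_rot: [[0.909, 0.416, 0.001], [0.416, -0.909, 0.0], [0.001, 0.0, -1.0]]
contact_force: [-0.8, 0.4, 1.3]
finger_gap: 51.5
finger_force: 0.0
```

>>> apply_moves([
  [[0,0,0.15,0,0,0,-0.2],[0,0,0.26,0,0,0,-0.2],[0,0,0.26,0,0,0,-0.2],[0,0,0.26,0,0,0,1],[0,0,0.26,0,0,0,1],[0,0,0.26,0,0,0,1],[0,0,0.26,0,0,0,1],[0,0,0.26,0,0,0,1],[0,0,0.26,0,0,0,1],[0,0,0.26,0,0,0,1],[0,0,0.26,0,0,0,1],[0,0,0.26,0,0,0,1]],
])

```text
time_s: 15.17
tcp_pos: [564.9, 228.0, 25.4]
ee_rot: [[0.91, 0.415, 0.002], [0.415, -0.91, 0.001], [0.002, 0.0, -1.0]]
contact_force: [-0.2, 0.3, 5.9]
finger_gap: 11.0
finger_force: 59.8
```

>>> apply_moves([
  [[0,0,-0.5,0,0,0,1],[0,0,-1,0,0,0,1],[0,0,-1,0,0,0,1],[0,0,-1,0,0,0,1],[0,0,-1,0,0,0,1]],
])

```text
time_s: 15.58
tcp_pos: [564.5, 227.8, 124.9]
ee_rot: [[0.91, 0.415, 0.001], [0.415, -0.91, 0.0], [0.001, 0.0, -1.0]]
contact_force: [-0.1, 0.0, -2.3]
finger_gap: 10.8
finger_force: 59.1
```

```bash
cat >> h.py <<'E'
def to(x,y,z,yaw):
    s=env.sense();R=s['ee_rot'];o=R.T@(np.array([x,y,z])-s['tcp_pos']); y0=np.degrees(np.arctan2(R[1,0],R[0,0]))
    print('force',np.round(s['contact_force'],1),'tilt',np.round(R[2,:2],3),'yaw0',round(y0,2),'tcp',np.round(s['tcp_pos'],1),'gap',round(s['finger_gap'],1),'shift/100',np.round(o/100,3),'az',round(-(((yaw-y0)+180)%360-180)/90,3),'x,y after turn axes',np.round(np.array([[np.cos(np.radians(yaw)),np.sin(np.radians(yaw))],[np.sin(np.radians(yaw)),-np.cos(np.radians(yaw))]])@(np.array([x,y])-s['tcp_pos'][:2])/100,3))
E
python3 - <<'E'
from h import *
to(549-2,55.8,125,-1.4)
near('w7',f='w7.png')
E
```

```text
force [-0.1  0.  -2.3] tilt [0.001 0.   ] yaw0 24.55 tcp [564.5 227.8 124.9] gap 10.8 shift/100 [-0.874  1.492 -0.002] az 0.288 x,y after turn axes [-0.133  1.724]
t 15.6333 tcp [563.9 227.6 123.4] yaw 24.55 gap 11.2
[522.7 209.3  33.   18.6  24.5] tool shift [-45.1  -0.5]
```

View pics/w7.png

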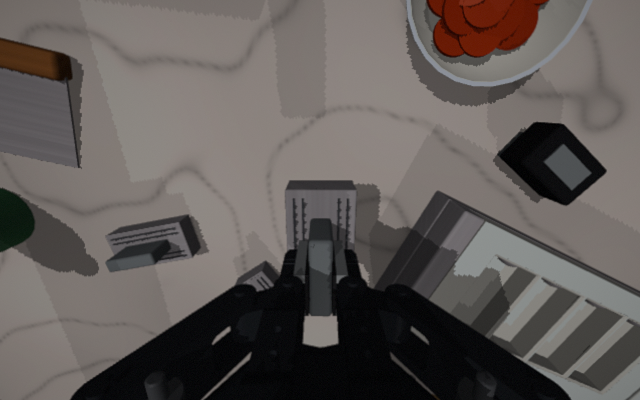

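>>> apply_moves([
  [[-0.437,0.746,0,0,0,0.288,1],[-0.437,0.746,0,0,0,0.288,1],[-0.437,0.746,0,0,0,0.288,1],[-0.437,0.746,0,0,0,0.288,1],[-0.437,0.746,0,0,0,0.288,1],[-0.437,0.746,0,0,0,0.288,1],[-0.437,0.746,0,0,0,0.288,1]],
])

```text
time_s: 16.22
tcp_pos: [555.2, 142.0, 123.2]
ee_rot: [[1.0, -0.021, -0.002], [-0.021, -1.0, -0.0], [-0.002, 0.0, -1.0]]
contact_force: [-0.4, -0.6, -0.5]
finger_gap: 10.9
finger_force: 59.2
```

>>> apply_moves([
  [[-0.067,0.862,0,0,0,0,1],[-0.067,0.862,0,0,0,0,1],[-0.067,0.862,0,0,0,0,1],[-0.067,0.862,0,0,0,0,1],[-0.067,0.862,0,0,0,0,1],[-0.067,0.862,0,0,0,0,1]],
])

```text
time_s: 16.72
tcp_pos: [546.9, 56.8, 124.0]
ee_rot: [[1.0, -0.022, -0.0], [-0.022, -1.0, 0.0], [-0.0, -0.0, -1.0]]
contact_force: [0.0, 0.1, -1.7]
finger_gap: 10.9
finger_force: 59.5
```

```bash
python3 - <<'E'
from h import *
np.set_printoptions(precision=1,suppress=True)
to(547,55.8,95,-1.4)
d=load('w7.npz'); R=np.array([[.91,.415],[.415,-.91]]); T=np.array([563.9,227.6])
for z,uv in((123.4-3.4,(288,191)),(120,(355,191)),(98,(288,181)),(98,(355,181))): print(z,(ray(d,[uv],z)[0,:2]-T)@R)
w=snap('wrist');np.savez('w8.npz',**{k:np.array(v) for k,v in w.items()})
cv2.imwrite('pics/w8.png',np.clip(w['image'][60:400,100:540]*1.5,0,255).astype('uint8'))
E
```

```text
force [ 0.   0.1 -1.7] tilt [-0. -0.] yaw0 -1.26 tcp [546.9  56.8 124. ] gap 10.9 shift/100 [0.  0.  0.3] az 0.002 x,y after turn axes [0. 0.]
120.0 [ 37.1 -17.7]
120 [37.1 19.4]
98 [ 37.  -20.1]
98 [36.9 22.1]
```

View pics/w8.png

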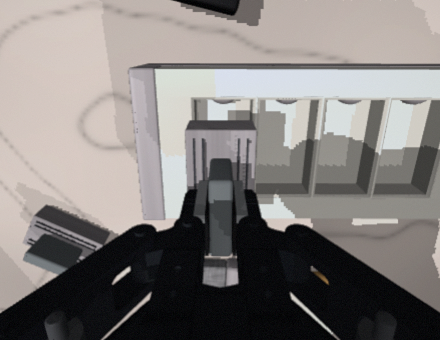

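```bash
python3 - <<'E'
from h import *
np.set_printoptions(precision=1,suppress=True,linewidth=150)
d=load('w8.npz'); g=d['image'].astype(float).mean(2)
p=g[160:164,280:545].mean(0);q=np.diff(p)
print([(280+i+.5,int(q[i])) for i in range(1,len(q)-1) if abs(q[i])>9 and abs(q[i])>=abs(q[i-1]) and abs(q[i])>abs(q[i+1])])
print(ray(d,[(292,158),(353,158),(358,158)],60))
pv=g[140:275,380:385].mean(1);qv=np.diff(pv)
print([(140+i+.5,int(qv[i])) for i in range(1,len(qv)-1) if abs(qv[i])>9 and abs(qv[i])>=abs(qv[i-1]) and abs(qv[i])>abs(qv[i+1])])
print(ray(d,[(382,158),(382,255)],60))
E
```

```text
[(290.5, -22), (293.5, -27), (296.5, 18), (307.5, 27), (313.5, -14), (335.5, 9), (349.5, -33), (352.5, 30), (357.5, -16), (359.5, -11), (365.5, 27), (375.5, -13), (378.5, -11), (396.5, 15), (409.5, -29), (418.5, 39), (423.5, -18), (426.5, 23), (437.5, -14), (458.5, 10), (460.5, 12), (470.5, -40), (484.5, 37), (491.5, 15), (499.5, -10), (501.5, -32), (525.5, 9), (530.5, -38)]
[[591.6  76.4  60. ]
 [590.5  30.9  60. ]
 [590.4  27.2  60. ]]
[(157.5, -14), (159.5, -28), (163.5, 41), (172.5, -31), (205.5, -10), (242.5, -16), (253.5, 18), (257.5, 9), (261.5, 23), (265.5, 9)]
[[590.    9.3  60. ]
 [507.9   5.3  60. ]]
```

>>> apply_moves([
  [[0.021,0.015,0.3,0,0,0.002,1],[0.021,0.015,0.36,0,0,0.002,1],[0.021,0.015,0.38,0,0,0.002,1],[0.021,0.015,0.38,0,0,0.002,1]],
])

```text
time_s: 17.1
tcp_pos: [548.7, 54.7, 86.0]
ee_rot: [[1.0, -0.026, -0.001], [-0.026, -1.0, -0.0], [-0.001, 0.0, -1.0]]
contact_force: [0.1, 0.0, -1.9]
finger_gap: 10.9
finger_force: 59.4
```

>>> apply_moves([
  [[0,0,0.03,0,0,0,1],[0,0,0.06,0,0,0,1],[0,0,0.09,0,0,0,1],[0,0,0.12,0,0,0,1],[0,0,0.12,0,0,0,1]],
])

```text
time_s: 17.52
tcp_pos: [548.4, 54.2, 73.6]
ee_rot: [[1.0, -0.027, -0.001], [-0.027, -1.0, -0.0], [-0.001, 0.0, -1.0]]
contact_force: [-2.2, 1.2, -2.0]
finger_gap: 11.2
finger_force: 59.5
```

>>> apply_moves([
  [[0,0,0.03,0,0,0,1],[0,0,0.06,0,0,0,1],[0,0,0.09,0,0,0,1],[0,0,0.11,0,0,0,1],[0,0,0.11,0,0,0,1]],
])

```text
time_s: 17.93
tcp_pos: [548.8, 54.1, 63.4]
ee_rot: [[1.0, -0.027, -0.0], [-0.027, -1.0, -0.0], [-0.0, 0.0, -1.0]]
contact_force: [-5.3, -0.1, 3.7]
finger_gap: 11.2
finger_force: 60.1
```

>>> apply_moves([
  [[0,0,0.02,0,0,0,1],[0,0,0.02,0,0,0,1]],
])

```text
time_s: 18.1
tcp_pos: [548.9, 54.2, 63.3]
ee_rot: [[1.0, -0.027, 0.0], [-0.027, -1.0, -0.0], [0.0, 0.0, -1.0]]
contact_force: [-19.2, -0.9, 29.1]
finger_gap: 10.8
finger_force: 64.0
```

>>> apply_moves([
  [[0,0,-0.015,0,0,0,0.3],[0,0,-0.015,0,0,0,0.3],[0,0,-0.015,0,0,0,0.3],[0,0,-0.015,0,0,0,0.3],[0,0,-0.015,0,0,0,0.3],[0,0,-0.015,0,0,0,0.3],[0,0,-0.5,0,0,0,0.3],[0,0,-1,0,0,0,0.3],[0,0,-1,0,0,0,0.3],[0,0,-1,0,0,0,0.3]],
])

```text
time_s: 18.93
tcp_pos: [550.6, 54.3, 165.6]
ee_rot: [[1.0, -0.027, 0.007], [-0.027, -1.0, 0.0], [0.007, -0.0, -1.0]]
contact_force: [0.1, -0.2, 0.9]
finger_gap: 30.1
finger_force: 0.0
```

```bash
python3 - <<'E'
from h import *
near('w9',zt=90)
to(431.5,228.1,150,59.3)
E
```

```text
t 18.9833 tcp [549.6  54.2 162.9] yaw -1.55 gap 29.9
[547.5  54.1  42.3  10.3  -1.6] tool shift [-2.2  0.1]
force [-0.1  0.3 -0.4] tilt [ 0.004 -0.   ] yaw0 -1.55 tcp [549.6  54.2 162.9] gap 29.9 shift/100 [-1.228 -1.706  0.125] az -0.676 x,y after turn axes [ 0.892 -1.903]
```

>>> apply_moves([
  [[-0.614,-0.853,0,0,0,-0.676,-0.2],[-0.614,-0.853,0,0,0,-0.676,-0.2],[-0.614,-0.853,0,0,0,-0.676,-0.2],[-0.614,-0.853,0,0,0,-0.676,-0.2],[-0.614,-0.853,0,0,0,-0.676,-0.2],[-0.614,-0.853,0,0,0,-0.676,-0.2],[-0.614,-0.853,0,0,0,-0.676,-0.2],[-0.614,-0.853,0,0,0,-0.676,-0.2],[-0.614,-0.853,0,0,0,-0.676,-0.2],[-0.614,-0.853,0,0,0,-0.676,-0.2]],
])

```text
time_s: 19.82
tcp_pos: [489.3, 141.0, 159.7]
ee_rot: [[0.508, 0.861, -0.002], [0.861, -0.508, -0.0], [-0.002, -0.002, -1.0]]
contact_force: [0.2, 0.0, 0.7]
finger_gap: 50.8
finger_force: 0.0
```

>>> apply_moves([
  [[0.446,-0.952,0.12,0,0,0,-0.2],[0.446,-0.952,0.12,0,0,0,-0.2],[0.446,-0.952,0.12,0,0,0,-0.2],[0.446,-0.952,0.12,0,0,0,-0.2],[0.446,-0.952,0.12,0,0,0,-0.2],[0.446,-0.952,0.12,0,0,0,-0.2]],
])

```text
time_s: 20.32
tcp_pos: [430.9, 227.7, 148.8]
ee_rot: [[0.512, 0.859, -0.001], [0.859, -0.512, -0.0], [-0.001, -0.0, -1.0]]
contact_force: [-0.0, 1.0, 0.2]
finger_gap: 51.2
finger_force: 0.0
```

```bash
python3 - <<'E'
from h import *
near('w10')
E
```

```text
t 20.3667 tcp [431.1 227.5 148.9] yaw 59.19 gap 51.2
[431.2 228.3  41.3   9.9  59.5] tool shift [ 0.8 -0.4]
```

>>> apply_moves([
  [[0.008,-0.004,1,0,0,-0.003,-0.2],[0.008,-0.004,1,0,0,-0.003,-0.2],[0.008,-0.004,1,0,0,-0.003,-0.2],[0.008,-0.004,1,0,0,-0.003,-0.2],[0.008,-0.004,1,0,0,-0.003,-0.2]],
])

```text
time_s: 20.78
tcp_pos: [431.2, 228.3, 49.2]
ee_rot: [[0.508, 0.861, -0.001], [0.861, -0.508, -0.0], [-0.001, -0.001, -1.0]]
contact_force: [0.5, -0.1, 0.8]
finger_gap: 51.1
finger_force: 0.0
```

>>> apply_moves([
  [[0,0,0.15,0,0,0,-0.2],[0,0,0.235,0,0,0,-0.2],[0,0,0.235,0,0,0,-0.2],[0,0,0.235,0,0,0,1],[0,0,0.235,0,0,0,1],[0,0,0.235,0,0,0,1],[0,0,0.235,0,0,0,1],[0,0,0.235,0,0,0,1],[0,0,0.235,0,0,0,1],[0,0,0.235,0,0,0,1],[0,0,0.235,0,0,0,1],[0,0,0.235,0,0,0,1]],
])

```text
time_s: 21.78
tcp_pos: [431.3, 229.1, 26.5]
ee_rot: [[0.507, 0.862, 0.001], [0.862, -0.507, 0.0], [0.001, 0.001, -1.0]]
contact_force: [-0.6, -2.0, 7.4]
finger_gap: 11.0
finger_force: 60.2
```

>>> apply_moves([
  [[0,0,-0.5,0,0,0,1],[0,0,-1,0,0,0,1],[0,0,-1,0,0,0,1],[0,0,-1,0,0,0,1],[0,0,-1,0,0,0,1]],
])

```text
time_s: 22.2
tcp_pos: [430.9, 229.0, 126.0]
ee_rot: [[0.507, 0.862, 0.001], [0.862, -0.507, 0.001], [0.001, 0.001, -1.0]]
contact_force: [-0.6, -0.6, -2.0]
finger_gap: 11.0
finger_force: 59.2
```

```bash
python3 - <<'E'
from h import *
to(548.4,4.6,125,-1.4)
E
```

```text
force [-0.6 -0.6 -2. ] tilt [0.001 0.001] yaw0 59.56 tcp [430.9 229.  126. ] gap 11.0 shift/100 [-1.339  2.15   0.01 ] az 0.677 x,y after turn axes [1.23  2.215]
```

>>> apply_moves([
  [[-0.56,0.9,-0.15,0,0,0.677,1],[-0.56,0.9,-0.15,0,0,0.677,1],[-0.56,0.9,-0.15,0,0,0.677,1],[-0.56,0.9,-0.15,0,0,0.677,1],[-0.56,0.9,-0.15,0,0,0.677,1],[-0.56,0.9,-0.15,0,0,0.677,1],[-0.56,0.9,-0.15,0,0,0.677,1],[-0.56,0.9,-0.15,0,0,0.677,1],[-0.56,0.9,-0.15,0,0,0.677,1],[-0.56,0.9,-0.15,0,0,0.677,1]],
])

```text
time_s: 23.03
tcp_pos: [479.3, 134.9, 138.8]
ee_rot: [[1.0, -0.027, -0.003], [-0.027, -1.0, -0.001], [-0.003, 0.001, -1.0]]
contact_force: [-0.3, -0.0, -2.1]
finger_gap: 10.8
finger_force: 59.2
```

>>> apply_moves([
  [[0.355,0.645,0,0,0,0,1],[0.355,0.645,0,0,0,0,1],[0.355,0.645,0,0,0,0,1],[0.355,0.645,0,0,0,0,1]],
])

```text
time_s: 23.37
tcp_pos: [513.8, 68.6, 139.2]
ee_rot: [[1.0, -0.024, -0.002], [-0.024, -1.0, -0.0], [-0.002, 0.0, -1.0]]
contact_force: [-0.1, 0.5, -1.6]
finger_gap: 10.8
finger_force: 59.4
```

>>> apply_moves([
  [[0.355,0.645,0,0,0,0,1],[0.355,0.645,0,0,0,0,1],[0.355,0.645,0,0,0,0,1],[0.355,0.645,0,0,0,0,1],[0.355,0.645,0,0,0,0,1],[0.355,0.645,0,0,0,0,1]],
])

```text
time_s: 23.87
tcp_pos: [547.3, 5.6, 140.3]
ee_rot: [[1.0, -0.022, -0.001], [-0.022, -1.0, 0.0], [-0.001, -0.0, -1.0]]
contact_force: [-0.4, 0.3, -2.0]
finger_gap: 11.2
finger_force: 59.5
```

```bash
python3 - <<'E'
from h import *
to(547.9,4.6,87,-1.4)
near('w11',f='w11.png')
E
```

```text
force [-0.4  0.3 -2. ] tilt [-0.001 -0.   ] yaw0 -1.26 tcp [547.3   5.6 140.3] gap 11.2 shift/100 [0.006 0.01  0.533] az 0.002 x,y after turn axes [0.006 0.01 ]
t 23.9167 tcp [547.4   5.6 140.5] yaw -1.27 gap 10.8
[499.5   7.   19.8  19.   88.7] tool shift [-47.9  -0.4]
[531.6  63.7  50.7  12.5  -1.2] tool shift [-17.2 -57.7]
```

View pics/w11.png

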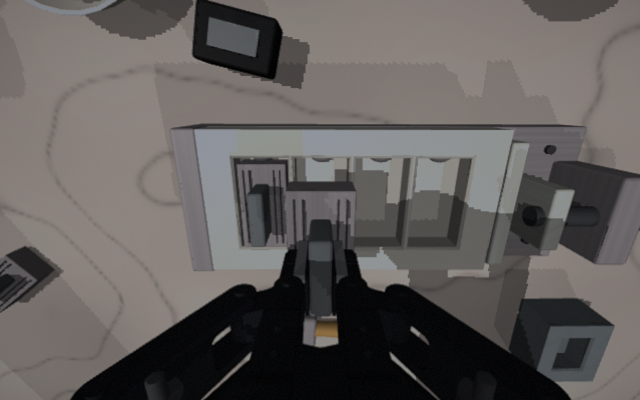

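First cartridge sits in recess 3 (px 262,203); second hovering over recess 2. Insert.

>>> apply_moves([
  [[0.006,0.01,0.3,0,0,0.002,1],[0.006,0.01,0.5,0,0,0.002,1],[0.006,0.01,0.54,0,0,0.002,1],[0.006,0.01,0.54,0,0,0.002,1]],
])

```text
time_s: 24.25
tcp_pos: [547.9, 4.1, 85.9]
ee_rot: [[1.0, -0.026, -0.002], [-0.026, -1.0, 0.0], [-0.002, -0.0, -1.0]]
contact_force: [-0.1, 0.3, -1.3]
finger_gap: 10.9
finger_force: 59.6
```

>>> apply_moves([
  [[0,0,0.03,0,0,0,1],[0,0,0.06,0,0,0,1],[0,0,0.09,0,0,0,1],[0,0,0.12,0,0,0,1],[0,0,0.12,0,0,0,1]],
])

```text
time_s: 24.67
tcp_pos: [548.1, 3.5, 74.3]
ee_rot: [[1.0, -0.027, -0.001], [-0.027, -1.0, 0.0], [-0.001, -0.0, -1.0]]
contact_force: [-1.8, -0.3, -1.2]
finger_gap: 11.1
finger_force: 59.5
```

>>> apply_moves([
  [[0,0,0.03,0,0,0,1],[0,0,0.06,0,0,0,1],[0,0,0.09,0,0,0,1],[0,0,0.105,0,0,0,1],[0,0,0.115,0,0,0,1],[0,0,0.115,0,0,0,1]],
])

```text
time_s: 25.17
tcp_pos: [548.5, 3.3, 64.5]
ee_rot: [[1.0, -0.027, 0.0], [-0.027, -1.0, -0.0], [0.0, 0.0, -1.0]]
contact_force: [-13.0, -1.2, 18.9]
finger_gap: 10.8
finger_force: 62.3
```

>>> apply_moves([
  [[0,0,-0.015,0,0,0,0.3],[0,0,-0.015,0,0,0,0.3],[0,0,-0.015,0,0,0,0.3],[0,0,-0.015,0,0,0,0.3],[0,0,-0.015,0,0,0,0.3],[0,0,-0.015,0,0,0,0.3],[0,0,-0.5,0,0,0,0.3],[0,0,-1,0,0,0,0.3],[0,0,-1,0,0,0,0.3],[0,0,-1,0,0,0,0.3]],
])

```text
time_s: 26.0
tcp_pos: [550.2, 3.3, 167.6]
ee_rot: [[1.0, -0.027, 0.007], [-0.027, -1.0, -0.0], [0.007, 0.0, -1.0]]
contact_force: [-0.1, -0.8, -0.0]
finger_gap: 29.8
finger_force: 0.0
```

```bash
python3 - <<'E'
from h import *
near('w12',zt=90)
to(447.8,360.6,160,125.4)
to(447.8,360.6,160,88.6)
E
```

```text
t 26.05 tcp [549.2   3.4 164.9] yaw -1.55 gap 29.8
[546.3   3.2  40.8  10.5  -1.6] tool shift [-2.9  0.3]
[547.3  54.   41.8  10.9  -1.4] tool shift [ -3.3 -50.6]
force [-0.3 -0.6 -0.7] tilt [0.004 0.   ] yaw0 -1.55 tcp [549.2   3.4 164.9] gap 29.8 shift/100 [-1.111 -3.543  0.045] az -1.411 x,y after turn axes [3.499 1.242]
force [-0.3 -0.6 -0.7] tilt [0.004 0.   ] yaw0 -1.55 tcp [549.2   3.4 164.9] gap 29.8 shift/100 [-1.111 -3.543  0.045] az -1.002 x,y after turn axes [ 3.546 -1.101]
```

```bash
python3 - <<'E'
from h import *
t=snap('top');im=t['image'].astype(int)
m=((im[...,1]-im[...,2]>12)&(im[...,1]-im[...,0]>2)).astype('uint8')
for c in cv2.findContours(m[200:330,90:210].copy(),0,1)[0]:
    if cv2.contourArea(c)>20: 
        x,y,w,h=cv2.boundingRect(c);x+=90;y+=200;print(x,y,w,h,[ray(t,[(x+w,y+h/2),(x,y+h/2)],z)[:, :2].round() for z in(0,190)])
E
```

```text
135 253 18 20 [array([[403., 528.],
       [403., 586.]]), array([[409., 459.],
       [408., 510.]])]
```

>>> apply_moves([
  [[-0.2,-0.9,-0.2,0,0,-1,-0.2],[-0.2,-0.9,-0.2,0,0,-1,-0.2],[-0.2,-0.9,-0.2,0,0,-1,-0.2],[-0.2,-0.9,-0.2,0,0,-1,-0.2],[-0.2,-0.9,-0.2,0,0,-1,-0.2],[-0.2,-0.9,-0.2,0,0,-1,-0.2],[-0.2,-0.9,-0.2,0,0,-1,-0.2],[-0.2,-0.9,-0.2,0,0,-1,-0.2],[-0.2,-0.9,-0.2,0,0,-1,-0.2],[-0.2,-0.9,-0.2,0,0,-1,-0.2],[-0.2,-0.9,-0.2,0,0,-1,-0.2],[-0.2,-0.9,-0.2,0,0,-1,-0.2],[-0.2,-0.9,-0.2,0,0,-1,-0.2],[-0.2,-0.9,-0.2,0,0,-1,-0.2]],
])

```text
time_s: 27.27
tcp_pos: [530.4, 93.8, 181.5]
ee_rot: [[0.024, 1.0, -0.003], [1.0, -0.024, -0.0], [-0.0, -0.003, -1.0]]
contact_force: [0.0, 0.5, 0.0]
finger_gap: 51.5
finger_force: 0.0
```

>>> apply_moves([
  [[0.9,-0.3,0,0,0,-0.411,-0.2],[0.9,-0.3,0,0,0,-0.411,-0.2],[0.9,-0.3,0,0,0,-0.411,-0.2],[0.9,-0.3,0,0,0,-0.411,-0.2],[0.9,-0.3,0,0,0,-0.411,-0.2],[0.9,-0.3,0,0,0,-0.411,-0.2],[0.9,-0.3,0,0,0,-0.411,-0.2]],
])

```text
time_s: 27.85
tcp_pos: [503.2, 184.6, 182.3]
ee_rot: [[-0.577, 0.817, -0.001], [0.817, 0.577, -0.0], [0.0, -0.001, -1.0]]
contact_force: [0.1, 0.1, 0.4]
finger_gap: 50.7
finger_force: 0.0
```

>>> apply_moves([
  [[0.88,0.28,0,0,0,0,-0.2],[0.88,0.28,0,0,0,0,-0.2],[0.88,0.28,0,0,0,0,-0.2],[0.88,0.28,0,0,0,0,-0.2],[0.88,0.28,0,0,0,0,-0.2]],
])

```text
time_s: 28.27
tcp_pos: [475.1, 272.5, 182.7]
ee_rot: [[-0.578, 0.816, -0.001], [0.816, 0.578, -0.0], [-0.0, -0.001, -1.0]]
contact_force: [0.2, -0.8, 0.1]
finger_gap: 51.6
finger_force: 0.0
```

```bash
python3 - <<'E'
from h import *
near('w13',box=(100,0,540,330))
E
```

```text
t 28.3167 tcp [475.4 271.9 182.8] yaw 125.27 gap 51.2
[447.  360.9  40.8  10.2 -54.8] tool shift [89.1 28.2]
```

>>> apply_moves([
  [[0.89,0.28,0.35,0,0,0,-0.2],[0.89,0.28,0.35,0,0,0,-0.2],[0.89,0.28,0.35,0,0,0,-0.2],[0.89,0.28,0.35,0,0,0,-0.2],[0.89,0.28,0.35,0,0,0,-0.2],[0.89,0.28,0.35,0,0,0,-0.2]],
])

```text
time_s: 28.82
tcp_pos: [447.3, 360.1, 148.5]
ee_rot: [[-0.578, 0.816, 0.0], [0.816, 0.578, -0.0], [-0.0, 0.0, -1.0]]
contact_force: [-0.4, -0.3, 0.6]
finger_gap: 51.4
finger_force: 0.0
```

```bash
python3 - <<'E'
from h import *
near('w14')
E
```

```text
t 28.8667 tcp [447.4 360.1 148.7] yaw 125.3 gap 51.5
[447.1 361.2  42.2  10.2 -54.8] tool shift [1.  0.4]
```

>>> apply_moves([
  [[0.01,0.004,1,0,0,0,-0.2],[0.01,0.004,1,0,0,0,-0.2],[0.01,0.004,1,0,0,0,-0.2],[0.01,0.004,1,0,0,0,-0.2],[0.01,0.004,1,0,0,0,-0.2]],
])

```text
time_s: 29.28
tcp_pos: [446.8, 361.7, 48.7]
ee_rot: [[-0.578, 0.816, -0.0], [0.816, 0.578, -0.0], [-0.0, -0.0, -1.0]]
contact_force: [0.8, 0.6, 1.2]
finger_gap: 50.9
finger_force: 0.0
```

>>> apply_moves([
  [[0,0,0.15,0,0,0,-0.2],[0,0,0.23,0,0,0,-0.2],[0,0,0.23,0,0,0,-0.2],[0,0,0.23,0,0,0,1],[0,0,0.23,0,0,0,1],[0,0,0.23,0,0,0,1],[0,0,0.23,0,0,0,1],[0,0,0.23,0,0,0,1],[0,0,0.23,0,0,0,1],[0,0,0.23,0,0,0,1],[0,0,0.23,0,0,0,1],[0,0,0.23,0,0,0,1]],
])

```text
time_s: 30.28
tcp_pos: [446.6, 362.8, 26.3]
ee_rot: [[-0.58, 0.815, 0.001], [0.815, 0.58, 0.001], [-0.0, 0.002, -1.0]]
contact_force: [-0.3, -0.2, 7.4]
finger_gap: 11.0
finger_force: 59.5
```

>>> apply_moves([
  [[0,0,-0.5,0,0,0,1],[0,0,-1,0,0,0,1],[0,0,-1,0,0,0,1],[0,0,-1,0,0,0,1],[0,0,-1,0,0,0,1]],
])

```text
time_s: 30.7
tcp_pos: [446.2, 362.5, 125.6]
ee_rot: [[-0.58, 0.815, 0.001], [0.815, 0.58, 0.001], [0.0, 0.001, -1.0]]
contact_force: [-0.0, 0.2, -1.7]
finger_gap: 11.0
finger_force: 59.2
```

```bash
python3 - <<'E'
from h import *
to(546.6,-46,140,178.6)
E
```

```text
force [-0.   0.2 -1.7] tilt [0.    0.001] yaw0 125.44 tcp [446.2 362.5 125.6] gap 11.0 shift/100 [-3.91  -1.551 -0.146] az -0.591 x,y after turn axes [-1.103 -4.059]
```

>>> apply_moves([
  [[-0.94,-0.37,-0.15,0,0,-0.591,1],[-0.94,-0.37,-0.15,0,0,-0.591,1],[-0.94,-0.37,-0.15,0,0,-0.591,1],[-0.94,-0.37,-0.15,0,0,-0.591,1],[-0.94,-0.37,-0.15,0,0,-0.591,1],[-0.94,-0.37,-0.15,0,0,-0.591,1],[-0.94,-0.37,-0.15,0,0,-0.591,1],[-0.94,-0.37,-0.15,0,0,-0.591,1],[-0.94,-0.37,-0.15,0,0,-0.591,1]],
])

```text
time_s: 31.45
tcp_pos: [469.7, 264.0, 138.2]
ee_rot: [[-1.0, 0.021, -0.003], [0.021, 1.0, -0.001], [0.003, -0.001, -1.0]]
contact_force: [-0.1, -0.2, -1.9]
finger_gap: 11.3
finger_force: 59.2
```

>>> apply_moves([
  [[-0.206,-0.771,0,0,0,0,1],[-0.206,-0.771,0,0,0,0,1],[-0.206,-0.771,0,0,0,0,1]],
])

```text
time_s: 31.7
tcp_pos: [489.7, 182.2, 138.8]
ee_rot: [[-1.0, 0.03, -0.002], [0.03, 1.0, -0.002], [0.002, -0.002, -1.0]]
contact_force: [0.0, -0.4, -1.5]
finger_gap: 11.0
finger_force: 59.4
```

>>> apply_moves([
  [[-0.206,-0.771,0,0,0,0,1],[-0.206,-0.771,0,0,0,0,1],[-0.206,-0.771,0,0,0,0,1]],
])

```text
time_s: 31.95
tcp_pos: [508.5, 104.4, 138.9]
ee_rot: [[-1.0, 0.031, -0.002], [0.031, 1.0, -0.001], [0.002, -0.001, -1.0]]
contact_force: [0.7, 0.6, -0.9]
finger_gap: 10.4
finger_force: 59.6
```

>>> apply_moves([
  [[-0.206,-0.771,0,0,0,0,1],[-0.206,-0.771,0,0,0,0,1],[-0.206,-0.771,0,0,0,0,1]],
])

```text
time_s: 32.2
tcp_pos: [527.2, 26.8, 139.0]
ee_rot: [[-1.0, 0.031, -0.001], [0.031, 1.0, -0.001], [0.001, -0.001, -1.0]]
contact_force: [0.8, 0.2, -1.0]
finger_gap: 11.0
finger_force: 59.7
```

>>> apply_moves([
  [[-0.206,-0.771,0,0,0,0,1],[-0.206,-0.771,0,0,0,0,1],[-0.206,-0.771,0,0,0,0,1],[-0.206,-0.771,0,0,0,0,1],[-0.206,-0.771,0,0,0,0,1],[-0.206,-0.771,0,0,0,0,1]],
])

```text
time_s: 32.7
tcp_pos: [545.1, -45.0, 139.6]
ee_rot: [[-1.0, 0.024, -0.001], [0.024, 1.0, 0.0], [0.001, 0.0, -1.0]]
contact_force: [0.5, 0.1, -1.5]
finger_gap: 10.8
finger_force: 59.7
```

```bash
python3 - <<'E'
from h import *
to(544.6,-46,87,178.6)
near('w15',f='w15.png')
E
```

```text
force [ 0.5  0.1 -1.5] tilt [0.001 0.   ] yaw0 178.61 tcp [545.1 -45.  139.6] gap 10.8 shift/100 [ 0.004 -0.01   0.526] az 0.0 x,y after turn axes [ 0.005 -0.01 ]
t 32.75 tcp [545.2 -44.9 139.8] yaw 178.65 gap 10.9
[656.2 -47.4  20.8  20.3  -1.5] tool shift [-1.11e+02  1.00e-01]
[ 5.61e+02  1.22e+01  5.06e+01  1.30e+01 -2.00e-01] tool shift [-14.4  57.4]
```

View pics/w15.png

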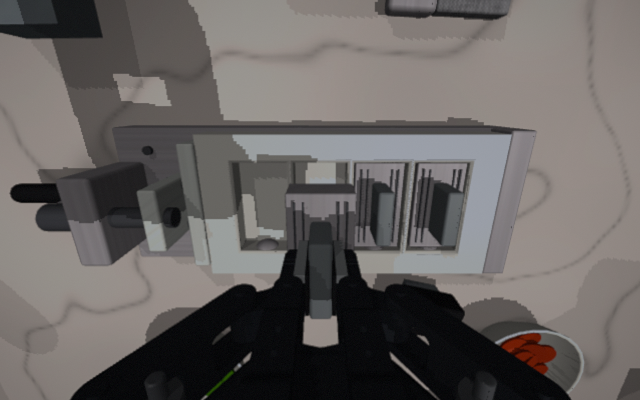

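Two cartridges seated at px (380,205), (438,205); third over recess 1. Insert.

>>> apply_moves([
  [[0,-0.008,0.3,0,0,0,1],[0,-0.008,0.5,0,0,0,1],[0,-0.008,0.53,0,0,0,1],[0,-0.008,0.53,0,0,0,1]],
])

```text
time_s: 33.08
tcp_pos: [544.9, -45.9, 86.4]
ee_rot: [[-1.0, 0.023, -0.002], [0.023, 1.0, 0.0], [0.002, 0.0, -1.0]]
contact_force: [0.8, -0.0, -1.0]
finger_gap: 11.0
finger_force: 59.7
```

>>> apply_moves([
  [[0,0,0.03,0,0,0,1],[0,0,0.06,0,0,0,1],[0,0,0.09,0,0,0,1],[0,0,0.12,0,0,0,1],[0,0,0.12,0,0,0,1]],
])

```text
time_s: 33.5
tcp_pos: [545.0, -46.7, 74.8]
ee_rot: [[-1.0, 0.024, -0.001], [0.024, 1.0, 0.0], [0.001, 0.0, -1.0]]
contact_force: [-2.0, -0.1, -2.0]
finger_gap: 11.0
finger_force: 59.8
```

>>> apply_moves([
  [[0,0,0.03,0,0,0,1],[0,0,0.06,0,0,0,1],[0,0,0.09,0,0,0,1],[0,0,0.11,0,0,0,1],[0,0,0.12,0,0,0,1],[0,0,0.12,0,0,0,1]],
])

```text
time_s: 34.0
tcp_pos: [545.4, -46.7, 64.2]
ee_rot: [[-1.0, 0.024, -0.0], [0.024, 1.0, -0.0], [0.0, -0.0, -1.0]]
contact_force: [-12.4, 0.9, 16.1]
finger_gap: 11.0
finger_force: 62.2
```

>>> apply_moves([
  [[0,0,-0.015,0,0,0,0.3],[0,0,-0.015,0,0,0,0.3],[0,0,-0.015,0,0,0,0.3],[0,0,-0.015,0,0,0,0.3],[0,0,-0.015,0,0,0,0.3],[0,0,-0.015,0,0,0,0.3],[0,0,-0.5,0,0,0,0.3],[0,0,-1,0,0,0,0.3],[0,0,-1,0,0,0,0.3],[0,0,-1,0,0,0,0.3]],
])

```text
time_s: 34.83
tcp_pos: [547.1, -46.9, 167.6]
ee_rot: [[-1.0, 0.024, 0.007], [0.024, 1.0, -0.001], [-0.007, -0.001, -1.0]]
contact_force: [0.3, -0.6, 0.2]
finger_gap: 29.8
finger_force: 0.0
```

```bash
python3 - <<'E'
from h import *
near('w16',zt=90)
to(680,65,200,178.6)
t=snap('top'); d=load('w5.npz')
im=d['image'].astype(int)
# plug patch in w5
m=((im.max(2)>60)).astype('uint8')[190:260,400:470]
p=(im.max(2)<45).astype('uint8')*255
for name,dd,box in(('w5',d,(410,195,470,250)),('top',t,(285,163,315,190))):
    x0,y0,x1,y1=box
    q=(dd['image'].max(2)<45).astype('uint8')[y0:y1,x0:x1]
    for c in cv2.findContours(q,0,1)[0]:
        if cv2.contourArea(c)>30: print(name,cv2.boundingRect(c+np.array([x0,y0])),cv2.minAreaRect(c+np.array([x0,y0])))
E
```

```text
t 34.8833 tcp [546.2 -46.8 165. ] yaw 178.63 gap 29.7
[546.9  49.   41.8   6.8   6.5] tool shift [ 1.6 95.8]
[545.    2.9  42.   10.9  -1.4] tool shift [ 2.4 49.7]
[543.7 -47.2  42.1  10.8  -1.8] tool shift [ 2.5 -0.5]
force [ 0.   0.2 -1.9] tilt [-0.004 -0.   ] yaw0 178.63 tcp [546.2 -46.8 165. ] gap 29.7 shift/100 [-1.312  1.15  -0.346] az 0.0 x,y after turn axes [-1.31  1.15]
w5 (416, 203, 40, 43) ((434.2260437011719, 223.89727783203125), (34.05897521972656, 40.613277435302734), 20.556045532226562)
top (287, 168, 20, 16) ((296.8823547363281, 175.47059631347656), (18.91777801513672, 12.611852645874023), 14.03624439239502)
```

All three seated. Now to the plug.

>>> apply_moves([
  [[-0.65,0.57,-0.35,0,0,0,-0.4],[-0.65,0.57,-0.35,0,0,0,-0.4],[-0.65,0.57,-0.35,0,0,0,-0.4],[-0.65,0.57,-0.35,0,0,0,-0.4]],
])

```text
time_s: 35.27
tcp_pos: [612.9, 10.4, 197.1]
ee_rot: [[-1.0, 0.022, -0.001], [0.022, 1.0, 0.0], [0.001, 0.0, -1.0]]
contact_force: [0.3, -0.9, -1.4]
finger_gap: 59.2
finger_force: 0.0
```

>>> apply_moves([
  [[-0.65,0.57,0,0,0,0,-0.4],[-0.65,0.57,0,0,0,0,-0.4],[-0.65,0.57,0,0,0,0,-0.4],[-0.65,0.57,0,0,0,0,-0.4],[-0.65,0.57,0,0,0,0,-0.4],[-0.65,0.57,0,0,0,0,-0.4]],
])

```text
time_s: 35.77
tcp_pos: [677.3, 63.0, 197.6]
ee_rot: [[-1.0, 0.025, -0.001], [0.025, 1.0, -0.0], [0.001, -0.0, -1.0]]
contact_force: [-0.4, 0.5, 0.3]
finger_gap: 60.0
finger_force: 0.0
```

```bash
cat >> h.py <<'E'
def patch(n,zt=53,box=(220,100,420,300)):
    d=snap('wrist'); s=env.sense(); np.savez(n+'.npz',**{k:np.array(v) for k,v in d.items()})
    x0,y0,x1,y1=box; im=d['image'][y0:y1,x0:x1]; R=s['ee_rot']
    print('tcp',np.round(s['tcp_pos'],1),'yaw',np.degrees(np.arctan2(R[1,0],R[0,0])).round(2),'gap',s['finger_gap'])
    blk=cv2.morphologyEx((im.max(2)<45).astype('uint8'),cv2.MORPH_CLOSE,np.ones((3,3)))
    cs,h=cv2.findContours(blk,cv2.RETR_CCOMP,cv2.CHAIN_APPROX_NONE)
    for c,hh in zip(cs,h[0]):
        if cv2.contourArea(c)<100: continue
        P=ray(d,c.reshape(-1,2)+np.array([x0,y0]),zt)[:,:2].astype('float32'); (cx,cy),(w,hg),a=cv2.minAreaRect(P)
        if w<hg: w,hg,a=hg,w,a+90
        o=R.T@(np.array([cx,cy,s['tcp_pos'][2]])-s['tcp_pos'])
        print('hole' if hh[3]>=0 else 'outer',np.round([cx,cy,w,hg,(a+90)%180-90],1),'tool shift',np.round(o[:2],1))
    return d
E
python3 - <<'E'
from h import *
patch('w17')
E
```

```text
tcp [677.5  63.  198.1] yaw 178.56 gap 59.75066565801063
outer [785.1  58.9 246.5  73.5  88.5] tool shift [-107.7   -1.5]
outer [673.1  66.7  58.   43.5  75.4] tool shift [4.4 3.6]
hole [677.1  66.3  39.   21.2  75.4] tool shift [0.4 3.3]
```

>>> apply_moves([
  [[0.004,0.033,0,0,0,1,-0.4],[0.004,0.033,0,0,0,1,-0.4],[0.004,0.033,0,0,0,1,-0.4],[0.004,0.033,0,0,0,1,-0.4],[0.004,0.033,0,0,0,1,-0.4],[0.004,0.033,0,0,0,1,-0.4],[0.004,0.033,0,0,0,1,-0.4],[0.004,0.033,0,0,0,1,-0.4],[0.004,0.033,0,0,0,1,-0.4],[0.004,0.033,0,0,0,1,-0.4],[0.004,0.033,0,0,0,1,-0.4],[0.004,0.033,0,0,0,1,-0.4],[0.004,0.033,0,0,0,1,-0.4],[0.004,0.033,0,0,0,1,-0.4]],
])

```text
time_s: 36.98
tcp_pos: [677.4, 66.6, 198.7]
ee_rot: [[0.028, 1.0, 0.0], [1.0, -0.028, -0.0], [-0.0, 0.0, -1.0]]
contact_force: [-1.1, 0.4, -0.4]
finger_gap: 59.7
finger_force: 0.0
```

>>> apply_moves([
  [[0,0,0.45,0,0,0.147,-0.4],[0,0,0.45,0,0,0.147,-0.4],[0,0,0.45,0,0,0.147,-0.4],[0,0,0.45,0,0,0.147,-0.4],[0,0,0.45,0,0,0.147,-0.4],[0,0,0.45,0,0,0.147,-0.4]],
])

```text
time_s: 37.48
tcp_pos: [678.3, 67.3, 154.8]
ee_rot: [[0.249, 0.968, 0.002], [0.968, -0.249, 0.0], [0.001, 0.002, -1.0]]
contact_force: [0.3, 0.2, 0.4]
finger_gap: 59.9
finger_force: 0.0
```

```bash
python3 - <<'E'
from h import *
d=patch('w18'); cv2.imwrite('pics/w18.png',d['image'])
E
```

```text
tcp [678.2  67.4 154.5] yaw 75.54 gap 59.88217591963174
outer [733.9 -30.6  65.6  47.4  79. ] tool shift [-80.9  78.4]
outer [582.6   9.1  68.9  48.   69. ] tool shift [-80.3 -78. ]
outer [678.   70.4  62.   37.9  75.5] tool shift [ 2.9 -0.9]
hole [677.1  66.4  37.2  19.9  75.5] tool shift [-1.2 -0.8]
outer [619.2  45.4 158.9  14.3  88.8] tool shift [-36.  -51.7]
```

View pics/w18.png

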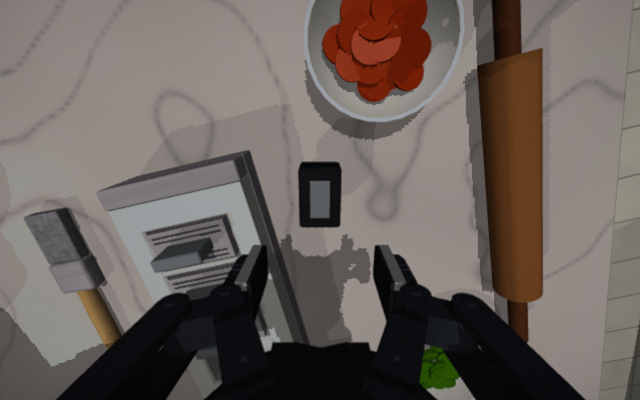

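Plug at px (320,195), patch (319,199), aligned between fingers. Grip it.

>>> apply_moves([
  [[-0.012,-0.008,1,0,0,0,-0.4],[-0.012,-0.008,1,0,0,0,-0.4],[-0.012,-0.008,1,0,0,0,-0.4],[-0.012,-0.008,1,0,0,0,-0.4],[-0.012,-0.008,1,0,0,0,-0.4]],
])

```text
time_s: 37.95
tcp_pos: [677.0, 66.5, 53.8]
ee_rot: [[0.251, 0.968, 0.0], [0.968, -0.251, 0.0], [0.0, 0.0, -1.0]]
contact_force: [0.4, 0.3, -0.1]
finger_gap: 59.6
finger_force: 0.0
```

>>> apply_moves([
  [[0,0,0.15,0,0,0,-0.4],[0,0,0.29,0,0,0,-0.4],[0,0,0.29,0,0,0,-0.4],[0,0,0.29,0,0,0,1],[0,0,0.29,0,0,0,1],[0,0,0.29,0,0,0,1],[0,0,0.29,0,0,0,1],[0,0,0.29,0,0,0,1],[0,0,0.29,0,0,0,1],[0,0,0.29,0,0,0,1],[0,0,0.29,0,0,0,1]],
])

```text
time_s: 38.87
tcp_pos: [677.1, 66.5, 24.9]
ee_rot: [[0.252, 0.968, 0.001], [0.968, -0.252, 0.0], [0.0, 0.001, -1.0]]
contact_force: [-1.0, 0.2, 6.6]
finger_gap: 38.9
finger_force: 61.4
```

>>> apply_moves([
  [[0,0,-0.5,0,0,0,1],[0,0,-1,0,0,0,1],[0,0,-1,0,0,0,1],[0,0,-1,0,0,0,1]],
])

```text
time_s: 39.2
tcp_pos: [678.5, 66.6, 129.5]
ee_rot: [[0.252, 0.968, 0.008], [0.968, -0.252, 0.0], [0.002, 0.007, -1.0]]
contact_force: [0.9, 0.1, -1.3]
finger_gap: 38.8
finger_force: 61.4
```

>>> apply_moves([
  [[0,0,-0.8,0,0,0,1],[0,0,-0.8,0,0,0,1],[0,0,-0.8,0,0,0,1],[0,0,-0.8,0,0,0,1]],
])

```text
time_s: 39.53
tcp_pos: [677.2, 66.5, 205.3]
ee_rot: [[0.252, 0.968, 0.003], [0.968, -0.252, 0.0], [0.001, 0.003, -1.0]]
contact_force: [-1.3, 0.1, -3.2]
finger_gap: 38.8
finger_force: 61.5
```

```bash
python3 - <<'E'
from h import *
to(362,-269.3,205,0)
E
```

```text
force [-1.3  0.1 -3.2] tilt [0.001 0.003] yaw0 75.4 tcp [677.2  66.5 205.3] gap 38.8 shift/100 [-4.045 -2.204 -0.006] az 0.838 x,y after turn axes [-3.152  3.358]
```

>>> apply_moves([
  [[-0.95,-0.52,0,0,0,0.838,1],[-0.95,-0.52,0,0,0,0.838,1],[-0.95,-0.52,0,0,0,0.838,1],[-0.95,-0.52,0,0,0,0.838,1],[-0.95,-0.52,0,0,0,0.838,1],[-0.95,-0.52,0,0,0,0.838,1],[-0.95,-0.52,0,0,0,0.838,1],[-0.95,-0.52,0,0,0,0.838,1],[-0.95,-0.52,0,0,0,0.838,1],[-0.95,-0.52,0,0,0,0.838,1],[-0.95,-0.52,0,0,0,0.838,1],[-0.95,-0.52,0,0,0,0.838,1]],
])

```text
time_s: 40.53
tcp_pos: [601.8, -12.3, 201.7]
ee_rot: [[1.0, -0.004, -0.004], [-0.004, -1.0, 0.0], [-0.004, -0.0, -1.0]]
contact_force: [-1.0, -0.6, -1.8]
finger_gap: 39.0
finger_force: 61.4
```

>>> apply_moves([
  [[-0.8,0.857,0,0,0,0,1],[-0.8,0.857,0,0,0,0,1],[-0.8,0.857,0,0,0,0,1],[-0.8,0.857,0,0,0,0,1],[-0.8,0.857,0,0,0,0,1]],
])

```text
time_s: 40.95
tcp_pos: [521.5, -98.9, 203.3]
ee_rot: [[1.0, -0.0, -0.001], [-0.0, -1.0, 0.0], [-0.001, -0.0, -1.0]]
contact_force: [1.0, -0.1, -1.1]
finger_gap: 38.8
finger_force: 61.4
```

>>> apply_moves([
  [[-0.8,0.857,0,0,0,0,1],[-0.8,0.857,0,0,0,0,1],[-0.8,0.857,0,0,0,0,1],[-0.8,0.857,0,0,0,0,1],[-0.8,0.857,0,0,0,0,1]],
])

```text
time_s: 41.37
tcp_pos: [442.2, -184.0, 203.7]
ee_rot: [[1.0, -0.001, -0.001], [-0.001, -1.0, 0.0], [-0.001, -0.0, -1.0]]
contact_force: [1.1, 0.9, -0.4]
finger_gap: 39.1
finger_force: 61.5
```

>>> apply_moves([
  [[-0.8,0.857,0,0,0,0,1],[-0.8,0.857,0,0,0,0,1],[-0.8,0.857,0,0,0,0,1],[-0.8,0.857,0,0,0,0,1],[-0.8,0.857,0,0,0,0,1],[-0.8,0.857,0,0,0,0,1],[-0.8,0.857,0,0,0,0,1]],
])

```text
time_s: 41.95
tcp_pos: [363.5, -268.3, 203.9]
ee_rot: [[1.0, 0.002, -0.0], [0.002, -1.0, 0.001], [-0.0, -0.001, -1.0]]
contact_force: [0.5, -0.1, -1.0]
finger_gap: 38.7
finger_force: 61.5
```

```bash
python3 - <<'E'
from h import *
np.set_printoptions(precision=1,suppress=True)
to(362.5,-269.4,100,0)
d=snap('wrist'); np.savez('w19.npz',**{k:np.array(v) for k,v in d.items()})
cv2.imwrite('pics/w19.png',np.clip(cv2.resize(d['image'][100:320,180:460],None,fx=2.5,fy=2.5,interpolation=cv2.INTER_CUBIC)*1.3,0,255).astype('uint8'))
E
```

```text
force [ 0.5 -0.1 -1. ] tilt [-0. -0.] yaw0 0.11 tcp [ 363.5 -268.3  203.9] gap 38.7 shift/100 [-0.  0.  1.] az 0.001 x,y after turn axes [-0.  0.]
```

View pics/w19.png

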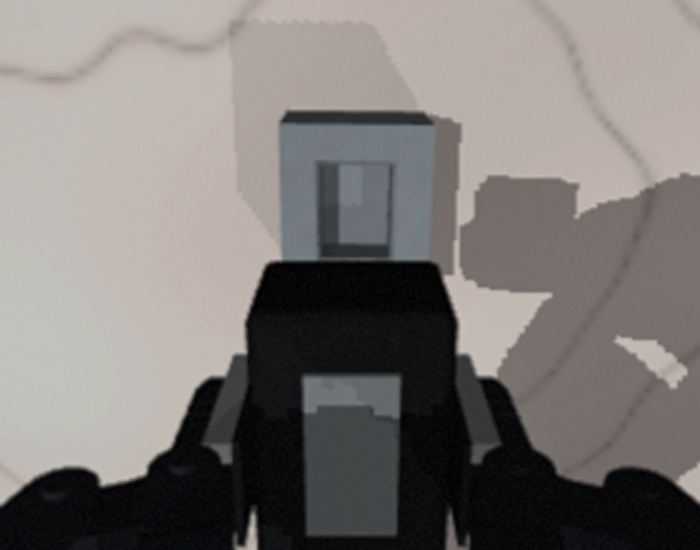

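```bash
python3 - <<'E'
from h import *
np.set_printoptions(precision=1,suppress=True)
d=load('w19.npz'); V=lambda x,y:(180+x/2.5,100+y/2.5)
print('box',ray(d,[V(281,124),V(434,125),V(282,255),V(433,255)],45))
print('hole',ray(d,[V(317,162),V(394,162),V(318,257),V(391,257)],45))
T=[363.5,-268.3]
print('patch',ray(d,[V(302,375),V(401,375),V(305,537),V(398,537)],203.9-24.9+53)[:,:2]-T)
print('blk',ray(d,[V(246,316),V(457,318)],203.9-24.9+52)[:,:2]-T)
g=d['image'].astype(float).mean(2)
for v in(155,170,180,190):
    p=g[v-2:v+3,280:365].mean(0);q=np.diff(p);print(v,[(280+i+.5,int(q[i])) for i in range(1,len(q)-1) if abs(q[i])>10 and abs(q[i])>=abs(q[i-1]) and abs(q[i])>abs(q[i+1])])
for u in(298,345):
    p=g[130:215,u-3:u+4].mean(1);q=np.diff(p);print(u,[(130+i+.5,int(q[i])) for i in range(1,len(q)-1) if abs(q[i])>6 and abs(q[i])>=abs(q[i-1]) and abs(q[i])>abs(q[i+1])])
E
```

```text
box [[ 399.7 -238.6   45. ]
 [ 399.3 -304.7   45. ]
 [ 339.7 -237.2   45. ]
 [ 339.8 -306.6   45. ]]
hole [[ 383.  -253.9   45. ]
 [ 383.1 -287.8   45. ]
 [ 338.7 -253.7   45. ]
 [ 338.8 -287.3   45. ]]
patch [[ 18.2   8.6]
 [ 18.2  -9.7]
 [-18.6   8.7]
 [-18.5 -10. ]]
blk [[ 29.6  18.5]
 [ 29.3 -19.7]]
155 [(291.5, -16)]
170 [(291.5, -20), (306.5, -14), (315.5, 20), (336.5, 19)]
180 [(291.5, -17), (306.5, -17), (315.5, 20), (334.5, -16), (336.5, 18), (362.5, 28)]
190 [(291.5, -15), (306.5, -23), (315.5, 20), (334.5, -16), (336.5, 17), (361.5, 22)]
298 [(143.5, -51), (148.5, 29), (203.5, -43)]
345 [(144.5, -42), (149.5, 42), (203.5, -44)]
```

>>> apply_moves([
  [[-0.022,0.02,1,0,0,0,1],[-0.022,0.02,1,0,0,0,1],[-0.022,0.02,1,0,0,0,1],[-0.022,0.02,1,0,0,0,1],[-0.022,0.02,1,0,0,0,1]],
])

```text
time_s: 42.42
tcp_pos: [360.8, -270.8, 104.3]
ee_rot: [[1.0, 0.001, -0.001], [0.001, -1.0, 0.001], [-0.001, -0.001, -1.0]]
contact_force: [0.7, -0.7, -1.4]
finger_gap: 38.9
finger_force: 61.3
```

```bash
python3 - <<'E'
from h import *
np.set_printoptions(precision=1,suppress=True)
to(361.3,-270.3,74,0)
d=snap('wrist'); np.savez('w20.npz',**{k:np.array(v) for k,v in d.items()})
g=d['image'].astype(float).mean(2)
for u in (310,335):
    p=g[100:330,u-3:u+4].mean(1);q=np.diff(p);print(u,[(100+i+.5,int(q[i])) for i in range(1,len(q)-1) if abs(q[i])>10 and abs(q[i])>=abs(q[i-1]) and abs(q[i])>abs(q[i+1])])
for v in range(130,230,12):
    p=g[v-1:v+2,230:400].mean(0);q=np.diff(p);print(v,[(230+i+.5,int(q[i])) for i in range(1,len(q)-1) if abs(q[i])>12 and abs(q[i])>=abs(q[i-1]) and abs(q[i])>abs(q[i+1])])
print(proj(d,[(401.3,-236.3,45),(401.3,-304.3,45),(383.3,-254.3,45),(383.3,-286.3,45)]))
E
```

```text
force [ 0.7 -0.7 -1.4] tilt [-0. -0.] yaw0 0.05 tcp [ 360.8 -270.8  104.3] gap 38.9 shift/100 [ 0.  -0.   0.3] az 0.001 x,y after turn axes [ 0. -0.]
310 [(155.5, -41), (165.5, 37), (186.5, -13), (203.5, -35), (249.5, 22), (262.5, -22), (313.5, -21), (327.5, 81)]
335 [(155.5, -44), (165.5, 33), (187.5, -21), (191.5, -18), (203.5, -27), (249.5, 23), (263.5, -22), (313.5, -21), (327.5, 81)]
130 []
142 []
154 []
166 [(274.5, -23), (378.5, 28)]
178 [(274.5, -25), (377.5, 27)]
190 [(274.5, -18), (296.5, -13), (298.5, -12), (310.5, 19), (338.5, -35), (364.5, 13)]
202 [(275.5, -20), (296.5, -15), (299.5, -15), (310.5, 19), (333.5, -24), (363.5, 13)]
214 [(276.5, -15), (282.5, -35), (357.5, 26), (362.5, 12)]
226 [(276.5, -26), (278.5, -45), (361.5, 32)]
[[272.8 164.1]
 [365.3 164.1]
 [297.9 187.6]
 [340.3 187.6]]
```

>>> apply_moves([
  [[0,0,0.2,0,0,0,1],[0,0,0.3,0,0,0,1],[0,0,0.34,0,0,0,1],[0,0,0.38,0,0,0,1],[0,0,0.4,0,0,0,1],[0,0,0.4,0,0,0,1]],
])

```text
time_s: 42.97
tcp_pos: [360.4, -271.4, 64.5]
ee_rot: [[1.0, -0.0, 0.0], [-0.0, -1.0, -0.0], [0.0, 0.0, -1.0]]
contact_force: [-0.1, 0.2, -0.6]
finger_gap: 39.1
finger_force: 61.5
```

>>> apply_moves([
  [[0,0,0.04,0,0,0,1],[0,0,0.08,0,0,0,1],[0,0,0.12,0,0,0,1],[0,0,0.15,0,0,0,1],[0,0,0.16,0,0,0,1],[0,0,0.16,0,0,0,1]],
])

```text
time_s: 43.47
tcp_pos: [360.2, -271.3, 49.7]
ee_rot: [[1.0, -0.0, -0.0], [-0.0, -1.0, 0.0], [-0.0, -0.0, -1.0]]
contact_force: [-13.6, 10.6, 35.1]
finger_gap: 38.9
finger_force: 65.9
```

>>> apply_moves([
  [[0,0,-0.012,0,0,0,-0.4],[0,0,-0.012,0,0,0,-0.4],[0,0,-0.012,0,0,0,-0.4],[0,0,-0.012,0,0,0,-0.4],[0,0,-0.012,0,0,0,-0.4],[0,0,-0.012,0,0,0,-0.4],[0,0,-0.5,0,0,0,-0.4],[0,0,-1,0,0,0,-0.4],[0,0,-1,0,0,0,-0.4],[0,0,-1,0,0,0,-0.4]],
])

```text
time_s: 44.3
tcp_pos: [361.5, -272.4, 152.0]
ee_rot: [[1.0, -0.0, 0.005], [-0.0, -1.0, -0.004], [0.005, 0.004, -1.0]]
contact_force: [0.2, 0.3, -0.3]
finger_gap: 59.7
finger_force: 0.0
```

>>> apply_moves([
  [[0.5,0,-1,0,0,0,-0.4],[0.5,0,-1,0,0,0,-0.4],[0.5,0,-1,0,0,0,-0.4],[0.5,0,-1,0,0,0,-0.4],[0.5,0,-1,0,0,0,-0.4],[0.5,0,-1,0,0,0,-0.4]],
])

```text
time_s: 44.8
tcp_pos: [409.7, -271.0, 246.7]
ee_rot: [[1.0, -0.0, -0.002], [-0.0, -1.0, 0.001], [-0.002, -0.001, -1.0]]
contact_force: [-0.4, 0.1, -0.7]
finger_gap: 60.0
finger_force: 0.0
```

```bash
python3 - <<'E'
from h import *
d=patch('w21',zt=78,box=(150,100,420,330))
a=cv2.resize(d['image'],(560,350)); t=snap('top')['image'][150:300,180:440]; b=cv2.resize(t,None,fx=1.5,fy=1.5)
o=np.zeros((590,560,3),np.uint8); o[:350]=a; o[355:355+b.shape[0],:b.shape[1]]=b
cv2.imwrite('pics/fin.png',np.clip(o*1.4,0,255).astype('uint8'))
E
```

```text
tcp [ 409.5 -271.1  246.5] yaw -0.03 gap 60.00208758840574
outer [ 258.4 -374.1  143.1   57.    13.5] tool shift [-151.1  103.2]
outer [ 258.6 -117.3  170.2  130.6   89.9] tool shift [-151.  -153.6]
outer [ 3.659e+02 -2.721e+02  6.490e+01  3.950e+01 -1.000e-01] tool shift [-43.6   1.1]
hole [ 360.  -271.6   39.4   20.9   -0. ] tool shift [-49.5   0.5]
outer [ 413.9 -271.    57.7    7.1   89.9] tool shift [ 4.4 -0.1]
```

View pics/fin.png

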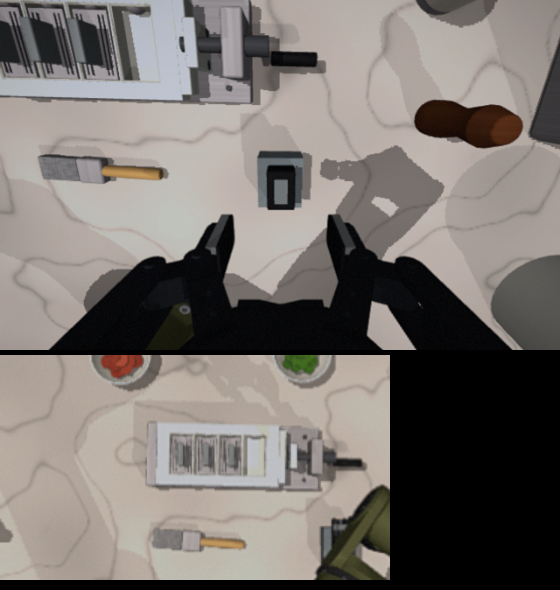

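Three cartridges in recesses 1–3, none left on the counter, and the plug is in the socket (px 280,188). Handing in.

```bash
python3 -c "
from h import *
print(env.job_done())"
```

```text
the job is handed in; nothing more can be done
None
```

I handed the job in at about 45 s: the carrier is clamped, all three cartridges found are pressed flush in recesses 1 to 3, and the plug is home in the socket. No verdict came back. The clamp force is inferred from the crank angle (about 9.6 rad), because the force reading at the knob (about 6 N) was lower than the 10 to 16 N expected.

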